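# Sort busbar links into the touch-latch locker

## Task

The orange busbar links on the mat came off the battery pack and go back into stock. Press the locker's yellow sloping door in until its catch lets go and it swings open, lay every link front to back on the floor of the bay made for its length (side by side, none on top of another), then push the door shut so that it stays caught. Do not shove or upset the other things on the bench.

Things in the scene. Friction and masses are not known exactly. Their poses are not given: they have to be found in the camera images.
- locker: Fixed grey steel box, 195 mm deep (x), 402 wide (y), 70 high at its front (-x), 104 at its back. Origin: centre of its underside, on the bench. All of its sloping top is one yellow door, flush between the side walls; open, it is reached from above. Inner floor 36 mm up, carrying three bays side by side; along the inside of the front wall a black ledge and the catch, up to 58 mm high, 26 deep.
- door (a joint): Yellow door, no handle: 388 mm wide, 4 thick, 187 from its back hinge to its free front edge. Radians: 0 to 0.01 = shut, caught (sloping down to the front by 0.175); grows as it swings up and back; 2.06 = open, 18 degrees past upright, free edge 277 mm up; negative = pressed in, stop at -0.052. A catch plate 30 mm wide stands 41 mm out of its inner face, mid-width, 12 from the free edge.
- door_pad (a point): Top of the black rubber press pad (30 mm across) on the door's outer face, mid-width, 162 mm from the hinge line, 25 from the free edge; moves with the door; point z = outward normal of the face. To release: press in past -0.035 rad (8 mm to the stop, about 5 N) and let go; a spring then swings it open at about 1 rad/s, pushing lightly at whatever is in its way, and holds it open.
- door_hinge (a point): Middle of the hinge line, which runs along the locker's y: in the locker's frame x +90.5, y 0, z 99.4 mm. To shut: push the door down against its spring (2 to 8 N near the free edge), on past 0 and in past -0.035 rad (to the stop) once, then let go: it stays caught. Pressed once more it opens again.
- bay_short: Grey moulded bay fixed in the locker, for 70 mm links: outside 130 x 130 x 25 mm, with one open-topped pocket in its middle, 84 long (x, front to back) and 124 wide (y), room for two links side by side. Pocket floor (black) 3 mm above the bay's underside, walls 22 above that. Origin: centre of its underside; axes along the locker's. Which of the three places it has varies.
- bay_mid: Grey moulded bay fixed in the locker, for 90 mm links: outside 130 x 130 x 25 mm, with one open-topped pocket in its middle, 104 long (x, front to back) and 124 wide (y), room for two links side by side. Pocket floor (black) 3 mm above the bay's underside, walls 22 above that. Origin: centre of its underside; axes along the locker's. Which of the three places it has varies.
- bay_long: Grey moulded bay fixed in the locker, for 110 mm links: outside 130 x 130 x 25 mm, with one open-topped pocket in its middle, 124 long (x, front to back) and 124 wide (y), room for two links side by side. Pocket floor (black) 3 mm above the bay's underside, walls 22 above that. Origin: centre of its underside; axes along the locker's. Which of the three places it has varies.
- link_short_a: Loose busbar link, 70 mm long (x): copper bar 19 x 5 mm, with a bolt hole near each bare end, in orange moulded insulation 36 mm long, 22 mm wide (y) and 14 mm thick (z). Origin: its centre. It looks the same from either end and either face; links differ only in length (70, 90 or 110 mm). 40 to 95 g. May be absent.
- link_short_b: Loose busbar link, 70 mm long (x): copper bar 19 x 5 mm, with a bolt hole near each bare end, in orange moulded insulation 36 mm long, 22 mm wide (y) and 14 mm thick (z). Origin: its centre. It looks the same from either end and either face; links differ only in length (70, 90 or 110 mm). 40 to 95 g. May be absent.
- link_mid_a: Loose busbar link, 90 mm long (x): copper bar 19 x 5 mm, with a bolt hole near each bare end, in orange moulded insulation 56 mm long, 22 mm wide (y) and 14 mm thick (z). Origin: its centre. It looks the same from either end and either face; links differ only in length (70, 90 or 110 mm). 40 to 95 g. May be absent.
- link_mid_b: Loose busbar link, 90 mm long (x): copper bar 19 x 5 mm, with a bolt hole near each bare end, in orange moulded insulation 56 mm long, 22 mm wide (y) and 14 mm thick (z). Origin: its centre. It looks the same from either end and either face; links differ only in length (70, 90 or 110 mm). 40 to 95 g. May be absent.
- link_long_a: Loose busbar link, 110 mm long (x): copper bar 19 x 5 mm, with a bolt hole near each bare end, in orange moulded insulation 76 mm long, 22 mm wide (y) and 14 mm thick (z). Origin: its centre. It looks the same from either end and either face; links differ only in length (70, 90 or 110 mm). 40 to 95 g. May be absent.
- link_long_b: Loose busbar link, 110 mm long (x): copper bar 19 x 5 mm, with a bolt hole near each bare end, in orange moulded insulation 76 mm long, 22 mm wide (y) and 14 mm thick (z). Origin: its centre. It looks the same from either end and either face; links differ only in length (70, 90 or 110 mm). 40 to 95 g. May be absent.
- mat: Fixed dark insulating mat, 340 x 340 x 3 mm, on which the links start lying flat. Origin: centre of its underside, on the bench.
- nut_a: Loose steel flange nut among the links, 26 mm across, 13 mm high. Origin: centre of its underside. Not part of the job.
- nut_b: Another such nut, not part of the job.
- hv_socket: Loose orange connector socket, 86 x 40 x 30 mm, right of the mat. Origin: centre of its underside. Not part of the job.
- port_cap: Loose aluminium flange 90 x 90 mm with a blue cover, 38 mm high, behind the mat. Origin: centre of its underside. Not part of the job.
- tape_roll: Loose roll of blue tape, 96 mm across, 25 mm high, lying flat right of the mat. Origin: centre of its underside. Not part of the job.
- seal_carton: Loose small carton, 75 x 110 x 55 mm, behind the mat. Origin: centre of its underside. Not part of the job.
Not all that is in view belongs to the job. Leave any green or pink look-alike of the link_mid_b alone.

How it is judged:
On the way, in this order (a step that is already met when the one before it is completed fails the run):
1. the door has been released and has swung open (value of joint door above 1.5 rad), for 0.2 s.
2. with the door open, every link lies in the bay made for its length (value of joint door above 0.8 rad and x of link_short_a in the frame of bay_short between -0.014 and 0.014 m and y of link_short_a in the frame of bay_short between -0.056 and 0.056 m and z of link_short_a in the frame of bay_short between 0.004 and 0.0165 m and angle between the x axis of each of link_short_a, link_short_b and the x axis of bay_short, either way round below 0.45 rad and x of link_short_b in the frame of bay_short between -0.014 and 0.014 m and y of link_short_b in the frame of bay_short between -0.056 and 0.056 m and z of link_short_b in the frame of bay_short between 0.004 and 0.0165 m and x of link_mid_a in the frame of bay_mid between -0.014 and 0.014 m and y of link_mid_a in the frame of bay_mid between -0.056 and 0.056 m and z of link_mid_a in the frame of bay_mid between 0.004 and 0.0165 m and angle between the x axis of each of link_mid_a, link_mid_b and the x axis of bay_mid, either way round below 0.45 rad and x of link_mid_b in the frame of bay_mid between -0.014 and 0.014 m and y of link_mid_b in the frame of bay_mid between -0.056 and 0.056 m and z of link_mid_b in the frame of bay_mid between 0.004 and 0.0165 m and x of link_long_a in the frame of bay_long between -0.014 and 0.014 m and y of link_long_a in the frame of bay_long between -0.056 and 0.056 m and z of link_long_a in the frame of bay_long between 0.004 and 0.0165 m and angle between the x axis of each of link_long_a, link_long_b and the x axis of bay_long, either way round below 0.45 rad and x of link_long_b in the frame of bay_long between -0.014 and 0.014 m and y of link_long_b in the frame of bay_long between -0.056 and 0.056 m and z of link_long_b in the frame of bay_long between 0.004 and 0.0165 m), for 0.2 s.
At the end, for the whole second after the job is handed in: Every link present lies at rest on the floor of its own length's bay (centre within 14 mm front to back and 56 mm sideways of the bay's middle, under 16.5 mm above its underside; within 0.45 rad of front to back); the door is shut and caught (within 0.03 rad of 0, at rest) (x of link_short_a in the frame of bay_short between -0.014 and 0.014 m and y of link_short_a in the frame of bay_short between -0.056 and 0.056 m and z of link_short_a in the frame of bay_short between 0.004 and 0.0165 m and angle between the x axis of each of link_short_a, link_short_b and the x axis of bay_short, either way round below 0.45 rad and x of link_short_b in the frame of bay_short between -0.014 and 0.014 m and y of link_short_b in the frame of bay_short between -0.056 and 0.056 m and z of link_short_b in the frame of bay_short between 0.004 and 0.0165 m and x of link_mid_a in the frame of bay_mid between -0.014 and 0.014 m and y of link_mid_a in the frame of bay_mid between -0.056 and 0.056 m and z of link_mid_a in the frame of bay_mid between 0.004 and 0.0165 m and angle between the x axis of each of link_mid_a, link_mid_b and the x axis of bay_mid, either way round below 0.45 rad and x of link_mid_b in the frame of bay_mid between -0.014 and 0.014 m and y of link_mid_b in the frame of bay_mid between -0.056 and 0.056 m and z of link_mid_b in the frame of bay_mid between 0.004 and 0.0165 m and x of link_long_a in the frame of bay_long between -0.014 and 0.014 m and y of link_long_a in the frame of bay_long between -0.056 and 0.056 m and z of link_long_a in the frame of bay_long between 0.004 and 0.0165 m and angle between the x axis of each of link_long_a, link_long_b and the x axis of bay_long, either way round below 0.45 rad and x of link_long_b in the frame of bay_long between -0.014 and 0.014 m and y of link_long_b in the frame of bay_long between -0.056 and 0.056 m and z of link_long_b in the frame of bay_long between 0.004 and 0.0165 m and value of joint door between -0.03 and 0.03 rad and velocity of joint door below 0.05 rad/s and linear speed of each of link_short_a, link_short_b, link_mid_a, link_mid_b, link_long_a, link_long_b below 0.03 m/s); the robot touches nothing.
It fails at once if one of the other things on the bench shoved more than 60 mm (distance of any of nut_a, nut_b, hv_socket, port_cap, tape_roll, seal_carton from where it was at the start of the episode above 0.06 m).
It fails at once if the socket, the flange, the tape roll or the carton tipped over (angle between any of hv_socket, port_cap, tape_roll, seal_carton's own z axis and vertical above 0.8 rad).
Of link_short_a, link_short_b, link_mid_a, link_mid_b, link_long_a, link_long_b only 4 to 6 are there at a start; the rules pass over those that are not, and their reading is None.
At some moment in a run one of link_short_a, link_short_b, link_mid_a, link_mid_b, link_long_a, link_long_b may be knocked a few centimetres aside while the robot is not near it.
Once in a run the grip may slacken for a moment while it holds something.
It also fails if it takes over 210 s, if anything falls off the work surface, if the arm or the gripper's body presses on something with over 40 N, if the wrist force passes 120 N, or if a joint passes its speed limit or range.

## Robot

A 6-joint arm with a two-finger parallel gripper is mounted at the origin on the work surface. World frame = base frame: x ahead of the robot, y to its left, z up, the work surface at z = 0. Lengths are in m, angles in rad, forces in N, time in s.
With the tool pointing down it reaches from about 0.425 to 0.95 m from the base axis. Payload 3.5 kg.
Tool frame: the origin (TCP) lies on the centre line of the jaws, within the pads' length; the fingertips stand 11 mm ahead of it and the grasp point (between the pads) lies 8 mm behind it; y points along the fingers, x is the direction in which the jaws open and shut, and the axes are right-handed (so a half turn about y gives the same grasp; the last joint's range is limited). The gripper opens to 85 mm and grips with 20 to 120 N. Pads are 22 mm wide; open, the fingers measure 114 mm over their backs; the gripper's body (76 mm by 85 mm) begins 54 mm behind the grasp point. The pads swing forward as they close: fully open they stand 13 mm farther back than shut.
Start: joints at [1.097, 0.286, 1.577, -0, 1.279, -0.15], TCP at [0.215, 0.64, 0.242] pointing down, gripper open.
Joint ranges: [-2.77, 2.77], [-0.9, 2.22], [0.21, 2.48], [-1.53, 4.67], [0.24, 2.81], [-2.84, 2.84]. Speed limits (rad/s): [2.79, 2.79, 3.14, 3.14, 3.14, 3.14].

## Interface

Orientations are given as a unit quaternion [x, y, z, w].
In Python, from plant import get_state, read_camera, sign_off gives the robot as it stands.
- The arm moves only by the shell command python3 -m inch 'ROWS' [FORCE]. ROWS is JSON, a list of rows, each an object of numbers: "ax", "ay", "az": the turn, a rotation vector about the tool's x, y, z in rad; "x", "y", "z": the shift along the tool's x, y, z in mm; "hand": the closure, from -1 (fully open) to 1 (shut). In form: [{"ax": .., "ay": .., "az": .., "x": .., "y": .., "z": .., "hand": ..}, ...]. A call has 1 to 5 rows; each row shifts and turns the commanded pose from where the row before left it, along the tool's axes as they then stand; what a row does not reach is not made up. A row lasts 1/12 s, in which the tool goes at most 41.7 mm and 7.16 degrees, less where a joint would pass 70% of its speed; a pose out of reach is approached as far as the arm can. A call with a gripper value outside its range is refused whole. The fingers move at their own pace and stop on an object; FORCE is the grip in N (left out, the last holds). Time passes only in rows, so rows that do not move let the fingers close. It gives the time, the measured TCP pose, the force and the opening at its end, in the units of the state.
- get_state(): the state, without advancing time (a new reading comes with each control period).
- read_camera(name): name is "side" or "top"; returns a dict with "img" (400x640x3 uint8, red, green, blue), "fov_y" (degrees; the focal length in pixels is half the picture's height over the tangent of half this angle, whatever the lens; pixels are square), "cx", "cy" (the principal point, pixels), "distortion" ([k1, k2, p1, p2, k3] as OpenCV has them; the pictures are not rectified), "T" (4x4, takes a point from camera to world coordinates). Camera axes: x right, y down, z forward; pixel columns grow to the right and rows downward; lengths in m; the calibration is good to about 2 mm. A picture is of the moment at which its call begins. There is no depth.
- sign_off(): hands the job in, once; it reports no verdict.
The state is a dict: "time": time; "qpos": joint angles; "dq": joint speeds; "joint_efforts": joint torques, N m; "eef_pos": TCP position; "tcp_rot": TCP orientation; "contact_force": force on the tool from outside, world axes, zero at the start; "wrist_torque": the same for the moment, N m; "opening": opening from 0.0 (shut) to 1.0 (fully open).
Only numpy, scipy, OpenCV 4.12 (cv2) and the standard library are available. Lean on these libraries where they do the work, as an engineer would, in place of code of your own. Each camera call takes 0.05 s, during which the arm holds its last target. There are 200 camera calls.

## Working session

There is one attempt and no reset: what is moved stays moved. The work goes in short steps, Python scripts to look and compute and a shell command to move; the robot and the scene stay as the last step left them, time stands still between calls to the robot, and variables do not carry over. Pictures are saved under pics/ and viewed, about 12 in all and at most 16, crops included, and the job is handed in when it is done.

```bash
ls; mkdir -p pics
cat > h.py <<'E'
import numpy as np, cv2
from plant import get_state, read_camera
from scipy.spatial.transform import Rotation as R
def cam(name):
    c=read_camera(name); f=200/np.tan(np.radians(c['fov_y'])/2)
    c['K']=np.array([[f,0,c['cx']],[0,f,c['cy']],[0,0,1.]]); c['D']=np.array(c['distortion'],float); c['T']=np.array(c['T']); return c
def w(c,uv,z):
    p=cv2.undistortPoints(np.array(uv,float).reshape(-1,1,2),c['K'],c['D']).reshape(-1,2)
    d=np.c_[p,np.ones(len(p))]@c['T'][:3,:3].T; o=c['T'][:3,3]
    return o+d*((z-o[2])/d[:,2])[:,None]
def proj(c,P):
    Ti=np.linalg.inv(c['T']); return cv2.projectPoints(np.array(P,float).reshape(-1,1,3),cv2.Rodrigues(Ti[:3,:3])[0],Ti[:3,3],c['K'],c['D'])[0].reshape(-1,2)
def save(c,fn,box=None,s=1):
    im=c['img']; 
    if box: im=im[box[1]:box[3],box[0]:box[2]]
    cv2.imwrite(fn,cv2.resize(im,None,fx=s,fy=s,interpolation=cv2.INTER_CUBIC)[:,:,::-1])
E
python3 - <<'E'
from h import *
import pickle
s=get_state(); print(s['time'],s['eef_pos'],s['tcp_rot'],s['opening']); print(R.from_quat(s['tcp_rot']).as_matrix().round(3))
for n in('top','side'):
    c=cam(n); print(n,c['T'].round(3).tolist(),c['fov_y']); save(c,f'pics/{n}0.png',None,1.25); pickle.dump(c,open(n+'.pkl','wb'))
E
```

```text
pics
0.0 [0.21443507 0.63938789 0.2409373 ] [ 0.57442775  0.41212529 -0.41359495 -0.57369392] 0.9995554462650017
[[ 0.318 -0.001 -0.948]
 [ 0.948 -0.002  0.318]
 [-0.002 -1.     0.   ]]
top [[0.027, -0.98, 0.195, 0.286], [-1.0, -0.024, 0.017, -0.07], [-0.012, -0.195, -0.981, 1.022], [0.0, 0.0, 0.0, 1.0]] 55.63366885739509
side [[0.996, -0.033, 0.082, 0.379], [-0.087, -0.509, 0.856, -1.316], [0.014, -0.86, -0.51, 0.846], [0.0, 0.0, 0.0, 1.0]] 43.4364533798249
```

View pics/top0.png

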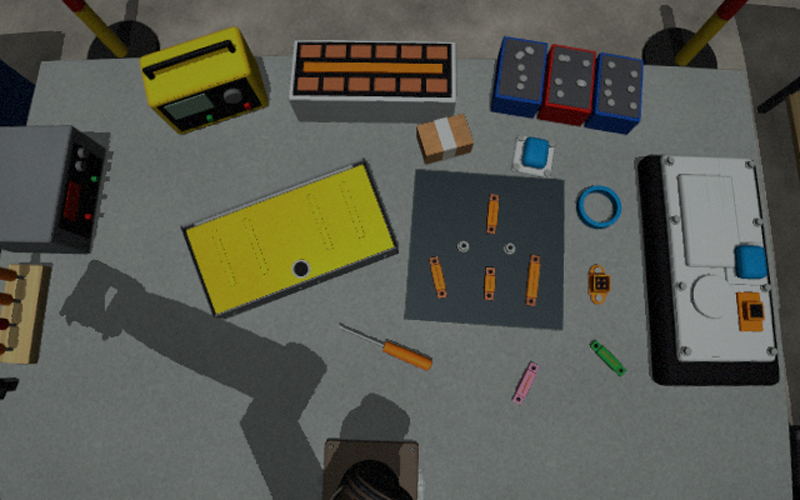

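View pics/side0.png

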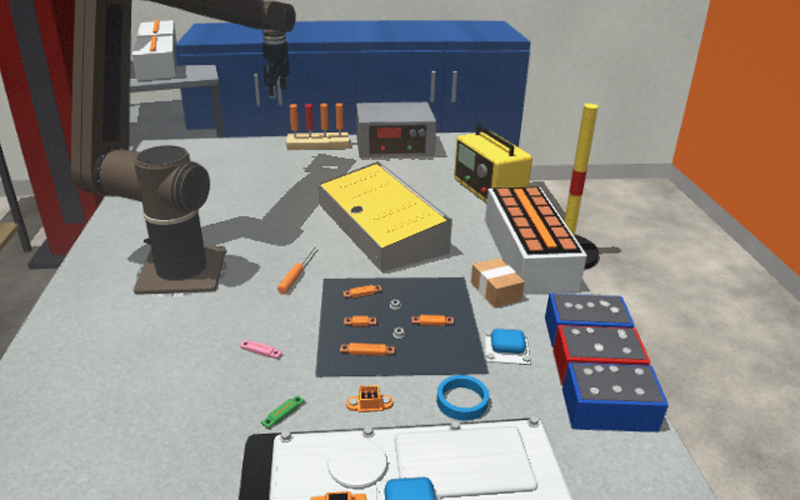

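Top view (shown at 1.25×): four orange links lie on the mat at about (493,213), (438,277), (490,283) and (533,280). Things that could be mistaken for links: pink bar (525,382), green bar (607,357), orange socket (598,284) and screwdriver (408,355). I choose the four orange bars on the mat.

Run:
```python
from h import *
import pickle
c=pickle.load(open('top.pkl','rb'))
hsv=cv2.cvtColor(c['img'],cv2.COLOR_RGB2HSV)
m=cv2.inRange(hsv,(5,110,50),(19,255,255)); m[:, :325]=0; m[:,455:]=0; m[:140]=0; m[262:]=0
n,l,st,ce=cv2.connectedComponentsWithStats(m)
for i in range(1,n):
    if st[i,4]<40: continue
    uv=np.argwhere(l==i)[:,::-1]; P=w(c,uv,.010)[:,:2]
    r=cv2.minAreaRect((P*1000).astype(np.float32)); b=cv2.boxPoints(r)
    e=b[1]-b[0];e2=b[2]-b[1]; L=e if np.hypot(*e)>np.hypot(*e2) else e2
    print(st[i],'ctr',np.round(r[0]),'size',np.round(r[1]),'yaw',round(np.degrees(np.arctan2(L[1],L[0]))%180,1))
y=cv2.inRange(hsv,(22,150,60),(36,255,255)); y[:130]=0; y[:, :140]=0;y[:,325:]=0;y[258:]=0
y=cv2.morphologyEx(y,cv2.MORPH_CLOSE,np.ones((9,9)))
ct=max(cv2.findContours(y,0,2)[0],key=cv2.contourArea); print('door px',cv2.boxPoints(cv2.minAreaRect(ct)).round(1).tolist(), cv2.approxPolyDP(ct,6,True).reshape(-1,2).tolist())
save(c,'pics/crop1.png',(140,125,460,265),2.5)
```

```text
[389 155  10  32 229] ctr [ 585. -252.] size [22. 91.] yaw 173.3
[344 205  13  34 252] ctr [ 440. -132.] size [90. 23.] yaw 13.3
[421 204  12  41 337] ctr [ 438. -338.] size [ 24. 110.] yaw 172.4
[388 214   8  26 181] ctr [ 429. -244.] size [19. 68.] yaw 179.4
door px [[147.3000030517578, 184.0], [290.5, 130.3000030517578], [315.5, 197.10000610351562], [172.3000030517578, 250.8000030517578]] [[291, 133], [150, 183], [172, 250], [314, 197]]
```

View pics/crop1.png

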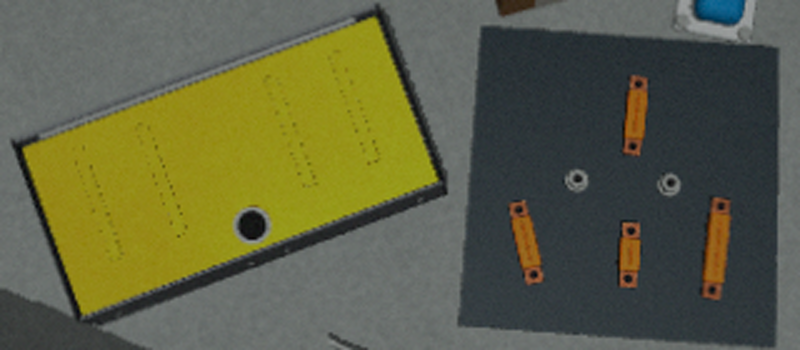

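The crop shows four links: two 90 mm, one 70 mm and one 110 mm. The nuts are at (577,180) and (670,183), and the press pad at (252,225). Next I fit the locker pose.

```bash
cat > loc.py <<'E'
from h import *
import pickle
from scipy.optimize import least_squares
c=pickle.load(open('top.pkl','rb')); d=pickle.load(open('side.pkl','rb'))
L=np.array([[90.5,-194,101],[90.5,194,101],[-93.6,194,68],[-93.6,-194,68],[-68.6,0,76]])/1e3
uv=np.array([[292.8,129.8],[148,183],[172,252.6],[316,198.2],[240.8,215]])
def tf(p,X): r=R.from_euler('z',p[2]).as_matrix(); return X@r.T+[p[0],p[1],0]
f=lambda p:np.r_[(proj(c,tf(p,L))-uv).ravel(),.7*(proj(d,tf(p,L[4:]))-[285.6,167.2]).ravel()]
s=least_squares(f,[.5,.2,.35]); print(s.x,f(s.x).round(1).tolist()); np.save('loc.npy',s.x)
print('pad',tf(s.x,L[4:]),'bays y=+130,0,-130 x~0:',tf(s.x,np.array([[0,.13,.036],[0,0,.036],[0,-.13,.036]])).round(4).tolist())
E
python3 loc.py
```

```text
[0.5016982  0.17477335 0.38634141] [-2.0, 0.9, 0.6, -0.4, 1.2, -1.3, -0.1, 0.3, 0.2, 0.3, -0.7, 0.7]
pad [[0.43815444 0.14892473 0.076     ]] bays y=+130,0,-130 x~0: [[0.4527, 0.2952, 0.036], [0.5017, 0.1748, 0.036], [0.5507, 0.0544, 0.036]]
```

```bash
cat > go.py <<'E'
import sys
from h import *
def go(x,y,z,yaw=None):
    s=get_state(); p=np.array(s['eef_pos']); M=R.from_quat(s['tcp_rot']).as_matrix()
    y0=np.arctan2(M[1,0],M[0,0]); tilt=np.degrees(np.arccos(-M[2,1]))
    ay=0
    if yaw is not None: ay=-((np.radians(yaw)-y0+np.pi/2)%np.pi-np.pi/2)
    M=M@R.from_rotvec([0,ay,0]).as_matrix()
    print('t',round(s['time'],2),'p',(p*1e3).round(1),'yaw',np.degrees(y0).round(1),'tilt',tilt.round(2),'open',round(s['opening'],3),'F',np.round(s['contact_force'],1),'q6',round(s['qpos'][5],2))
    print('  ay',round(ay,3),'then xyz mm',((np.array([x,y,z])-p)@M*1e3).round(1))
if __name__=='__main__': go(*map(float,sys.argv[1:]))
E
python3 go.py .438 .149 .12 95
```

```text
t 0.1 p [214.5 639.4 241. ] yaw 71.4 tilt 0.12 open 1.0 F [0.2 0.3 0.1] q6 -0.15
  ay -0.411 then xyz mm [-507.8  121.8 -180.1]
```

```bash
python3 -m inch '[{"ay":-0.103,"hand":1},{"ay":-0.103,"hand":1},{"ay":-0.103,"hand":1},{"ay":-0.102,"hand":1}]' 40
python3 -m inch '[{"x":-34,"z":-12,"hand":1},{"x":-34,"z":-12,"hand":1},{"x":-34,"z":-12,"hand":1},{"x":-34,"z":-12,"hand":1},{"x":-34,"z":-12,"hand":1}]'
python3 -m inch '[{"x":-34,"z":-12,"hand":1},{"x":-34,"z":-12,"hand":1},{"x":-34,"z":-12,"hand":1},{"x":-34,"z":-12,"hand":1},{"x":-34,"z":-12,"hand":1}]'
python3 -m inch '[{"x":-34,"z":-12,"hand":1},{"x":-34,"z":-12,"hand":1},{"x":-34,"z":-12,"hand":1},{"x":-34,"z":-12,"hand":1},{"x":-34,"z":-12,"hand":1}]'
python3 go.py .438 .149 .095
```

```text
t 0.1 p [214.5 639.4 241. ] yaw 71.4 tilt 0.12 open 1.0 F [0.2 0.3 0.1] q6 -0.15
  ay 0 then xyz mm [-393.5  146.8 -368. ]validation failed for argument at $[0]...
validation failed for argument at $[0]...
validation failed for argument at $[0]...
validation failed for argument at $[0]...
```

```bash
python3 -m inch '[{"ax":0,"ay":-0.103,"az":0,"x":0,"y":0,"z":0,"hand":1},{"ax":0,"ay":-0.103,"az":0,"x":0,"y":0,"z":0,"hand":1},{"ax":0,"ay":-0.103,"az":0,"x":0,"y":0,"z":0,"hand":1},{"ax":0,"ay":-0.102,"az":0,"x":0,"y":0,"z":0,"hand":1}]' 40; python3 go.py .438 .149 .095; python3 -m inch --help | head -20
```

```text
time: 0.43
eef_pos: [0.2145, 0.6396, 0.2414]
tcp_rot: [-0.477, -0.522, 0.523, 0.476]
contact_force: [-0.1, -0.4, -0.5]
opening: 0.453
t 0.43 p [214.5 639.6 241.4] yaw 95.3 tilt 0.08 open 0.453 F [-0.1 -0.4 -0.5] q6 -0.57
  ay 0 then xyz mm [-508.9  146.9 -177.4]invalid input: not JSON, or not a number
```

```bash
python3 -m inch '[{"ax":0,"ay":0,"az":0,"x":-36,"y":0,"z":-12.5,"hand":1},{"ax":0,"ay":0,"az":0,"x":-36,"y":0,"z":-12.5,"hand":1},{"ax":0,"ay":0,"az":0,"x":-36,"y":0,"z":-12.5,"hand":1},{"ax":0,"ay":0,"az":0,"x":-36,"y":0,"z":-12.5,"hand":1},{"ax":0,"ay":0,"az":0,"x":-36,"y":0,"z":-12.5,"hand":1}]'
python3 -m inch '[{"ax":0,"ay":0,"az":0,"x":-36,"y":0,"z":-12.5,"hand":1},{"ax":0,"ay":0,"az":0,"x":-36,"y":0,"z":-12.5,"hand":1},{"ax":0,"ay":0,"az":0,"x":-36,"y":0,"z":-12.5,"hand":1},{"ax":0,"ay":0,"az":0,"x":-36,"y":0,"z":-12.5,"hand":1},{"ax":0,"ay":0,"az":0,"x":-36,"y":0,"z":-12.5,"hand":1}]'
python3 -m inch '[{"ax":0,"ay":0,"az":0,"x":-36,"y":10,"z":-12.5,"hand":1},{"ax":0,"ay":0,"az":0,"x":-36,"y":10,"z":-12.5,"hand":1},{"ax":0,"ay":0,"az":0,"x":-36,"y":20,"z":-12.5,"hand":1},{"ax":0,"ay":0,"az":0,"x":-36,"y":20,"z":-12.5,"hand":1},{"ax":0,"ay":0,"az":0,"x":0,"y":30,"z":0,"hand":1}]'
python3 go.py .438 .149 .095
```

```text
time: 0.85
eef_pos: [0.2927, 0.4642, 0.2416]
tcp_rot: [-0.478, -0.521, 0.522, 0.478]
contact_force: [1.2, -0.1, -0.1]
opening: -0.001
time: 1.27
eef_pos: [0.3706, 0.2904, 0.2419]
tcp_rot: [-0.478, -0.521, 0.522, 0.478]
contact_force: [0.4, 0.4, -0.1]
opening: 0.001
time: 1.68
eef_pos: [0.4358, 0.1508, 0.1553]
tcp_rot: [0.481, 0.521, -0.519, -0.477]
contact_force: [0.5, 0.9, -1.1]
opening: -0.005
t 1.68 p [435.8 150.8 155.3] yaw 94.7 tilt 0.42 open -0.005 F [ 0.5  0.9 -1.1] q6 -1.54
  ay 0 then xyz mm [-1.8 60.3 -1.6]
```

```bash
python3 -m inch '[{"ax":0,"ay":0,"az":0,"x":-2,"y":25,"z":-1.5,"hand":1},{"ax":0,"ay":0,"az":0,"x":0,"y":25,"z":0,"hand":1},{"ax":0,"ay":0,"az":0,"x":0,"y":10,"z":0,"hand":1},{"ax":0,"ay":0,"az":0,"x":0,"y":0,"z":0,"hand":1}]'
for i in 1; do python3 -m inch '[{"ax":0,"ay":0,"az":0,"x":0,"y":4,"z":0,"hand":1},{"ax":0,"ay":0,"az":0,"x":0,"y":4,"z":0,"hand":1},{"ax":0,"ay":0,"az":0,"x":0,"y":0,"z":0,"hand":1}]'; done
python3 -m inch '[{"ax":0,"ay":0,"az":0,"x":0,"y":3,"z":0,"hand":1},{"ax":0,"ay":0,"az":0,"x":0,"y":0,"z":0,"hand":1}]'
python3 go.py .438 .149 .095
```

```text
time: 2.02
eef_pos: [0.4311, 0.153, 0.0906]
tcp_rot: [-0.476, -0.519, 0.523, 0.479]
contact_force: [-0.7, -0.3, -0.3]
opening: 0.003
time: 2.27
eef_pos: [0.4343, 0.1538, 0.0864]
tcp_rot: [0.478, 0.522, -0.521, -0.477]
contact_force: [0.4, -0.7, -1.0]
opening: 0.002
time: 2.43
eef_pos: [0.4347, 0.1539, 0.084]
tcp_rot: [0.478, 0.522, -0.521, -0.477]
contact_force: [-0.7, 0.8, 4.7]
opening: -0.001
t 2.43 p [434.7 153.9  84. ] yaw 95.0 tilt 0.16 open -0.001 F [-0.7  0.8  4.7] q6 -1.54
  ay 0 then xyz mm [ -5.1 -11.   -2.9]
```

```bash
python3 -m inch '[{"ax":0,"ay":0,"az":0,"x":0,"y":4,"z":0,"hand":1},{"ax":0,"ay":0,"az":0,"x":0,"y":4,"z":0,"hand":1},{"ax":0,"ay":0,"az":0,"x":0,"y":2,"z":0,"hand":1},{"ax":0,"ay":0,"az":0,"x":0,"y":0,"z":0,"hand":1}]'
python3 -m inch '[{"ax":0,"ay":0,"az":0,"x":0,"y":-40,"z":0,"hand":1},{"ax":0,"ay":0,"az":0,"x":0,"y":-40,"z":0,"hand":1},{"ax":0,"ay":0,"az":0,"x":0,"y":-40,"z":0,"hand":1},{"ax":0,"ay":0,"az":0,"x":0,"y":-40,"z":0,"hand":1},{"ax":0,"ay":0,"az":0,"x":-20,"y":-35,"z":0,"hand":1}]'
python3 -m inch '[{"ax":0,"ay":0,"az":0,"x":-40,"y":-10,"z":0,"hand":0},{"ax":0,"ay":0,"az":0,"x":-40,"y":0,"z":0,"hand":0},{"ax":0,"ay":0,"az":0,"x":-40,"y":0,"z":0,"hand":0},{"ax":0,"ay":0,"az":0,"x":-40,"y":0,"z":0,"hand":0},{"ax":0,"ay":0,"az":0,"x":-40,"y":0,"z":0,"hand":0}]'
python3 -m inch '[{"ax":0,"ay":0,"az":0,"x":-40,"y":0,"z":0,"hand":0},{"ax":0,"ay":0,"az":0,"x":-40,"y":0,"z":0,"hand":0},{"ax":0,"ay":0,"az":0,"x":0,"y":0,"z":0,"hand":0},{"ax":0,"ay":0,"az":0,"x":0,"y":0,"z":0,"hand":0},{"ax":0,"ay":0,"az":0,"x":0,"y":0,"z":0,"hand":0}]'
python3 -m inch '[{"ax":0,"ay":0,"az":0,"x":0,"y":0,"z":0,"hand":0},{"ax":0,"ay":0,"az":0,"x":0,"y":0,"z":0,"hand":0},{"ax":0,"ay":0,"az":0,"x":0,"y":0,"z":0,"hand":0},{"ax":0,"ay":0,"az":0,"x":0,"y":0,"z":0,"hand":0},{"ax":0,"ay":0,"az":0,"x":0,"y":0,"z":0,"hand":0}]'
python3 - <<'E'
from h import *
import pickle
c=cam('top'); pickle.dump(c,open('top1.pkl','wb')); save(c,'pics/open1.png',(140,90,460,290),2.5)
E
python3 go.py .440 -.132 .1 103.3
```

```text
time: 2.77
eef_pos: [0.4362, 0.1544, 0.0757]
tcp_rot: [0.479, 0.523, -0.519, -0.477]
contact_force: [-2.9, 1.5, 12.4]
opening: -0.004
time: 3.18
eef_pos: [0.4353, 0.1351, 0.2709]
tcp_rot: [0.477, 0.523, -0.521, -0.476]
contact_force: [1.3, 1.0, 0.1]
opening: 0.002
time: 3.6
eef_pos: [0.4526, -0.0675, 0.2783]
tcp_rot: [0.478, 0.522, -0.521, -0.477]
contact_force: [1.7, 0.5, -0.6]
opening: 0.5
time: 4.02
eef_pos: [0.4596, -0.1453, 0.2775]
tcp_rot: [0.478, 0.521, -0.521, -0.478]
contact_force: [-0.2, 0.4, -1.3]
opening: 0.499
time: 4.43
eef_pos: [0.4599, -0.1447, 0.2777]
tcp_rot: [0.477, 0.522, -0.522, -0.477]
contact_force: [0.2, 0.1, -0.7]
opening: 0.503
t 4.48 p [ 459.8 -144.9  277.7] yaw 95.1 tilt 0.01 open 0.498 F [ 1.  -0.7  0. ] q6 -2.18
  ay -0.144 then xyz mm [ 17.2 177.7  16.4]
```

View pics/open1.png

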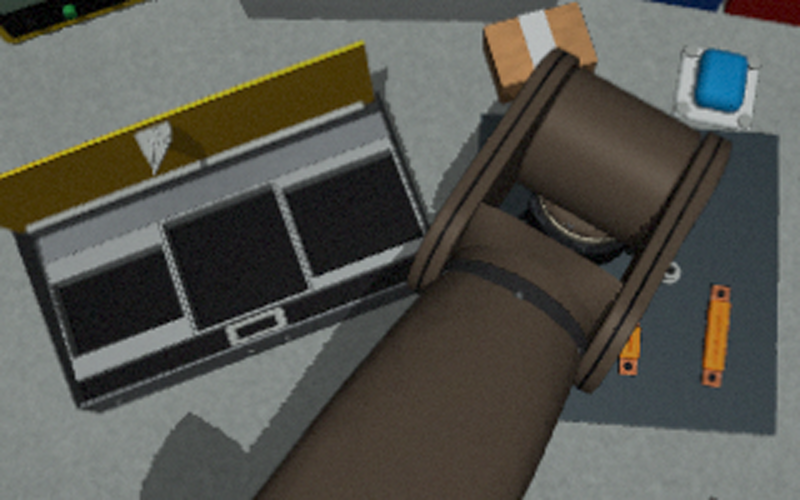

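The door is open. In the crop the pocket centres are roughly: left (122,303) = short, middle (234,257) = long, right (354,214) = mid.

Run:
```python
from h import *
import pickle
c=pickle.load(open('top1.pkl','rb')); p=np.load('loc.npy')
uv=np.array([[122,303],[234,257],[354,214]])/2.5+[140,90]
W=w(c,uv,.061); r=R.from_euler('z',p[2]).as_matrix()
print(W.round(4).tolist()); print(((W-[p[0],p[1],0])@r*1e3).round(1))
# long pocket corners
q=np.array([[163,222],[273,183],[305,290],[195,333]])/2.5+[140,90]; print(((w(c,q,.061)-[p[0],p[1],0])@r*1e3).round(1))
im=cv2.resize(c['img'],None,fx=1,fy=1)
for x0 in (0,5,8):
  print(x0,((proj(c,[r@np.array([(x0+a*62)/1e3,b*.062,.061])+[p[0],p[1],0] for a,b in((1,1),(1,-1),(-1,-1),(-1,1))])-[140,90])*2.5).round().tolist())
```

```text
[[0.4477, 0.2907, 0.061], [0.4996, 0.176, 0.061], [0.5488, 0.0521, 0.061]]
[[  -6.3  127.8   61. ]
 [  -1.5    1.9   61. ]
 [  -2.5 -131.4   61. ]]
[[ 61.7  61.3  61. ]
 [ 60.4 -62.   61. ]
 [-61.3 -56.7  61. ]
 [-63.6  64.9  61. ]]
0 [[162.0, 222.0], [273.0, 182.0], [310.0, 289.0], [197.0, 331.0]]
5 [[161.0, 218.0], [271.0, 177.0], [308.0, 284.0], [196.0, 326.0]]
8 [[160.0, 215.0], [270.0, 175.0], [308.0, 282.0], [195.0, 323.0]]
```

```bash
python3 -m inch '[{"ax":0,"ay":-0.072,"az":0,"x":0,"y":0,"z":0,"hand":0},{"ax":0,"ay":-0.072,"az":0,"x":0,"y":0,"z":0,"hand":0},{"ax":0,"ay":0,"az":0,"x":8.5,"y":30,"z":8,"hand":0},{"ax":0,"ay":0,"az":0,"x":8.5,"y":35,"z":8,"hand":0},{"ax":0,"ay":0,"az":0,"x":0,"y":35,"z":0,"hand":0}]'
python3 -m inch '[{"ax":0,"ay":0,"az":0,"x":0,"y":35,"z":0,"hand":0},{"ax":0,"ay":0,"az":0,"x":0,"y":35,"z":0,"hand":0},{"ax":0,"ay":0,"az":0,"x":0,"y":25,"z":0,"hand":0},{"ax":0,"ay":0,"az":0,"x":0,"y":0,"z":0,"hand":0},{"ax":0,"ay":0,"az":0,"x":0,"y":0,"z":0,"hand":0}]'
python3 go.py .440 -.132 .017 103.3
python3 - <<'E'
from h import *
c=cam('side'); save(c,'pics/s1.png',(230,200,410,320),4.4)
E
```

```text
time: 4.9
eef_pos: [0.4398, -0.1318, 0.1773]
tcp_rot: [0.44, 0.555, -0.554, -0.438]
contact_force: [-0.5, -0.4, -1.2]
opening: 0.499
time: 5.32
eef_pos: [0.4395, -0.132, 0.0817]
tcp_rot: [-0.438, -0.554, 0.555, 0.44]
contact_force: [0.5, 0.1, 1.7]
opening: 0.499
t 5.32 p [ 439.5 -132.    81.7] yaw 103.3 tilt 0.2 open 0.499 F [0.5 0.1 1.7] q6 -2.32
  ay -0.001 then xyz mm [-0.3 64.7 -0.7]
```

View pics/s1.png

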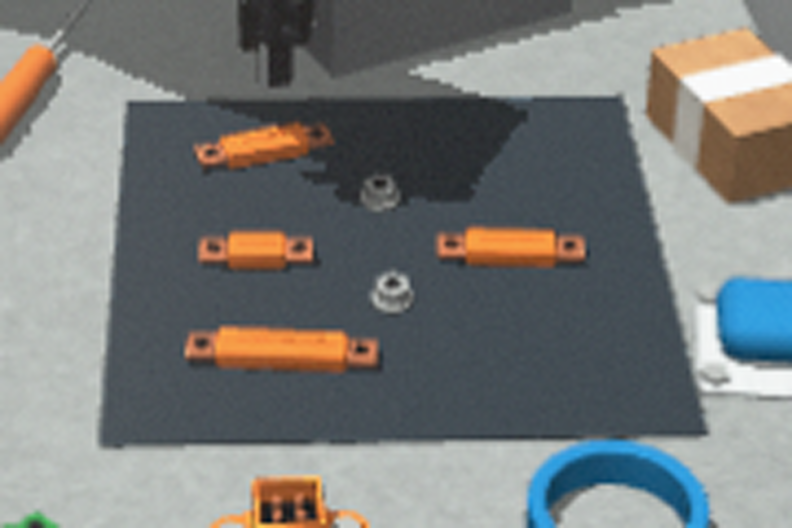

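The side crop shows the gripper above the near 90 mm link (265,145), and every link and nut where it was. Descend and grip.

```bash
python3 -m inch '[{"ax":0,"ay":0,"az":0,"x":0,"y":25,"z":0,"hand":0},{"ax":0,"ay":0,"az":0,"x":0,"y":25,"z":0,"hand":0},{"ax":0,"ay":0,"az":0,"x":0,"y":14,"z":0,"hand":0},{"ax":0,"ay":0,"az":0,"x":0,"y":0,"z":0,"hand":0},{"ax":0,"ay":0,"az":0,"x":0,"y":0,"z":0,"hand":0}]'
python3 -m inch '[{"ax":0,"ay":0,"az":0,"x":0,"y":0,"z":0,"hand":1},{"ax":0,"ay":0,"az":0,"x":0,"y":0,"z":0,"hand":1},{"ax":0,"ay":0,"az":0,"x":0,"y":0,"z":0,"hand":1},{"ax":0,"ay":0,"az":0,"x":0,"y":0,"z":0,"hand":1},{"ax":0,"ay":0,"az":0,"x":0,"y":0,"z":0,"hand":1}]' 60
python3 -m inch '[{"ax":0,"ay":0,"az":0,"x":0,"y":-25,"z":0,"hand":1},{"ax":0,"ay":0,"az":0,"x":0,"y":-35,"z":0,"hand":1},{"ax":0,"ay":0,"az":0,"x":0,"y":-35,"z":0,"hand":1},{"ax":0,"ay":0,"az":0,"x":0,"y":-35,"z":0,"hand":1},{"ax":0,"ay":0,"az":0,"x":0,"y":-30,"z":0,"hand":1}]'
python3 -m inch '[{"ax":0,"ay":0,"az":0,"x":0,"y":0,"z":0,"hand":1},{"ax":0,"ay":0,"az":0,"x":0,"y":0,"z":0,"hand":1}]'
python3 go.py .5405 .0794 .18 112.1
```

```text
time: 5.78
eef_pos: [0.4417, -0.1333, 0.0203]
tcp_rot: [0.44, 0.555, -0.554, -0.438]
contact_force: [1.2, -1.0, 0.9]
opening: 0.502
time: 6.2
eef_pos: [0.4423, -0.1336, 0.0212]
tcp_rot: [0.441, 0.555, -0.554, -0.437]
contact_force: [-0.2, 1.5, 6.8]
opening: 0.232
time: 6.62
eef_pos: [0.4408, -0.1328, 0.1822]
tcp_rot: [0.44, 0.555, -0.554, -0.438]
contact_force: [0.6, 0.2, -0.6]
opening: 0.231
time: 6.78
eef_pos: [0.4418, -0.1333, 0.1819]
tcp_rot: [0.441, 0.555, -0.554, -0.436]
contact_force: [-1.2, 0.0, -0.9]
opening: 0.234
t 6.78 p [ 441.8 -133.3  181.9] yaw 103.3 tilt 0.41 open 0.234 F [-1.2  0.  -0.9] q6 -2.32
  ay -0.154 then xyz mm [ 160.     1.8 -171.5]
```

```bash
python3 -m inch '[{"ax":0,"ay":-0.077,"az":0,"x":0,"y":0,"z":0,"hand":1},{"ax":0,"ay":-0.077,"az":0,"x":0,"y":0,"z":0,"hand":1},{"ax":0,"ay":0,"az":0,"x":23,"y":0,"z":-24.5,"hand":1},{"ax":0,"ay":0,"az":0,"x":23,"y":0,"z":-24.5,"hand":1},{"ax":0,"ay":0,"az":0,"x":23,"y":0,"z":-24.5,"hand":1}]'
python3 -m inch '[{"ax":0,"ay":0,"az":0,"x":23,"y":0,"z":-24.5,"hand":1},{"ax":0,"ay":0,"az":0,"x":23,"y":0,"z":-24.5,"hand":1},{"ax":0,"ay":0,"az":0,"x":23,"y":0,"z":-24.5,"hand":1},{"ax":0,"ay":0,"az":0,"x":20,"y":0,"z":-24.5,"hand":1},{"ax":0,"ay":0,"az":0,"x":0,"y":0,"z":0,"hand":1}]'
python3 -m inch '[{"ax":0,"ay":0,"az":0,"x":0,"y":0,"z":0,"hand":1},{"ax":0,"ay":0,"az":0,"x":0,"y":0,"z":0,"hand":1}]'
python3 go.py .5405 .0794 .12 112.1
python3 - <<'E'
from h import *
c=cam('side'); save(c,'pics/s2.png',(230,100,410,320),2.7)
E
```

```text
time: 7.2
eef_pos: [0.4816, -0.04, 0.1768]
tcp_rot: [-0.395, -0.586, 0.586, 0.397]
contact_force: [0.4, 0.0, -0.7]
opening: 0.228
time: 7.62
eef_pos: [0.5403, 0.0824, 0.1768]
tcp_rot: [0.393, 0.588, -0.587, -0.395]
contact_force: [-0.9, -1.2, -0.0]
opening: 0.23
time: 7.78
eef_pos: [0.5387, 0.0783, 0.1768]
tcp_rot: [-0.394, -0.586, 0.587, 0.396]
contact_force: [-0.4, 0.1, -0.3]
opening: 0.236
t 7.78 p [538.7  78.3 176.8] yaw 112.1 tilt 0.2 open 0.236 F [-0.4  0.1 -0.3] q6 -2.0
  ay 0.0 then xyz mm [ 0.3 56.8 -2.3]
```

View pics/s2.png

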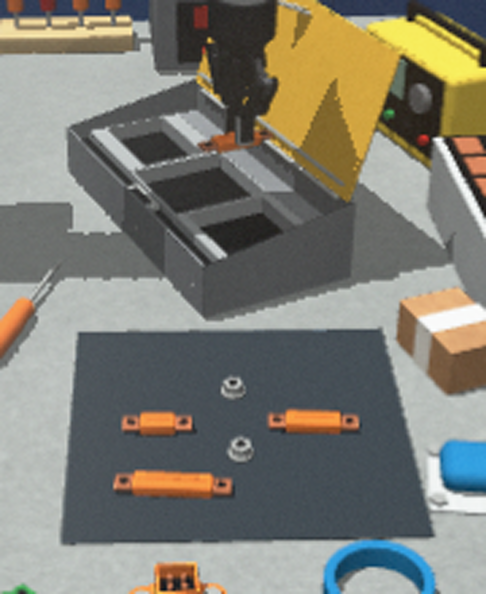

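The link is in the jaws, level. The other links haven't moved. Lower into the mid bay.

```bash
python3 -m inch '[{"ax":0,"ay":0,"az":0,"x":0,"y":30,"z":-2.5,"hand":1},{"ax":0,"ay":0,"az":0,"x":0,"y":30,"z":0,"hand":1},{"ax":0,"ay":0,"az":0,"x":0,"y":30,"z":0,"hand":1},{"ax":0,"ay":0,"az":0,"x":0,"y":19,"z":0,"hand":1},{"ax":0,"ay":0,"az":0,"x":0,"y":0,"z":0,"hand":1}]'
python3 -m inch '[{"ax":0,"ay":0,"az":0,"x":0,"y":4,"z":0,"hand":1},{"ax":0,"ay":0,"az":0,"x":0,"y":4,"z":0,"hand":1},{"ax":0,"ay":0,"az":0,"x":0,"y":0,"z":0,"hand":1}]'
python3 go.py .5405 .0794 .058 112.1
```

```text
time: 8.25
eef_pos: [0.5387, 0.078, 0.0648]
tcp_rot: [-0.393, -0.585, 0.587, 0.398]
contact_force: [0.1, -1.1, -0.0]
opening: 0.233
time: 8.5
eef_pos: [0.5426, 0.0788, 0.0624]
tcp_rot: [0.396, 0.587, -0.586, -0.395]
contact_force: [0.1, 1.1, -0.2]
opening: 0.233
t 8.5 p [542.6  78.8  62.4] yaw 112.0 tilt 0.07 open 0.233 F [ 0.1  1.1 -0.2] q6 -2.0
  ay -0.001 then xyz mm [1.4 4.4 1.7]
```

```bash
python3 -m inch '[{"ax":0,"ay":0,"az":0,"x":0,"y":3,"z":0,"hand":1},{"ax":0,"ay":0,"az":0,"x":0,"y":2,"z":0,"hand":1},{"ax":0,"ay":0,"az":0,"x":0,"y":0,"z":0,"hand":1}]'
python3 -m inch '[{"ax":0,"ay":0,"az":0,"x":0,"y":0,"z":0,"hand":0.2},{"ax":0,"ay":0,"az":0,"x":0,"y":0,"z":0,"hand":0.2},{"ax":0,"ay":0,"az":0,"x":0,"y":0,"z":0,"hand":0.2}]'
python3 -m inch '[{"ax":0,"ay":0,"az":0,"x":0,"y":-20,"z":0,"hand":0.2},{"ax":0,"ay":0,"az":0,"x":0,"y":-35,"z":0,"hand":0.2},{"ax":0,"ay":0,"az":0,"x":0,"y":-35,"z":0,"hand":0.2},{"ax":0,"ay":0,"az":0,"x":0,"y":-35,"z":0,"hand":0.2},{"ax":0,"ay":0,"az":0,"x":0,"y":0,"z":0,"hand":0}]'
python3 go.py .585 -.252 .18 83.3
```

```text
time: 8.75
eef_pos: [0.5428, 0.0792, 0.0573]
tcp_rot: [0.396, 0.587, -0.586, -0.394]
contact_force: [0.8, -0.3, -0.4]
opening: 0.234
time: 9.0
eef_pos: [0.5423, 0.0793, 0.0568]
tcp_rot: [0.395, 0.587, -0.586, -0.395]
contact_force: [0.1, -0.1, 0.5]
opening: 0.406
time: 9.42
eef_pos: [0.5468, 0.0792, 0.1905]
tcp_rot: [0.4, 0.589, -0.584, -0.39]
contact_force: [0.4, -0.4, 1.0]
opening: 0.494
t 9.42 p [546.8  79.2 190.5] yaw 112.1 tilt 0.87 open 0.494 F [ 0.4 -0.4  1. ] q6 -2.0
  ay 0.502 then xyz mm [-324.5   11.3  -76.4]
```

```bash
cat > chk.py <<'E'
from h import *
c=cam('side'); hsv=cv2.cvtColor(c['img'],cv2.COLOR_RGB2HSV)
m=cv2.inRange(hsv,(5,110,50),(19,255,255))
n,l,st,ce=cv2.connectedComponentsWithStats(m)
for i in range(1,n):
    if st[i,4]<50: continue
    P=w(c,np.argwhere(l==i)[:,::-1],.010)[:,:2]*1e3
    if not(300<P[:,0].mean()<760 and -420<P[:,1].mean()<-60): continue
    r=cv2.minAreaRect(P.astype(np.float32)); b=cv2.boxPoints(r); e=b[1]-b[0];e2=b[2]-b[1]; L=e if np.hypot(*e)>np.hypot(*e2) else e2
    print('side',np.round(r[0]),np.round(r[1]),round(np.degrees(np.arctan2(L[1],L[0]))%180,1))
E
python3 -m inch '[{"ax":0,"ay":0.1,"az":0,"x":0,"y":0,"z":0,"hand":0},{"ax":0,"ay":0.1,"az":0,"x":0,"y":0,"z":0,"hand":0},{"ax":0,"ay":0.1,"az":0,"x":0,"y":0,"z":0,"hand":0},{"ax":0,"ay":0.1,"az":0,"x":0,"y":0,"z":0,"hand":0},{"ax":0,"ay":0.102,"az":0,"x":0,"y":0,"z":0,"hand":0}]'
python3 -m inch '[{"ax":0,"ay":0,"az":0,"x":-36,"y":0,"z":-8.5,"hand":0},{"ax":0,"ay":0,"az":0,"x":-36,"y":0,"z":-8.5,"hand":0},{"ax":0,"ay":0,"az":0,"x":-36,"y":0,"z":-8.5,"hand":0},{"ax":0,"ay":0,"az":0,"x":-36,"y":0,"z":-8.5,"hand":0},{"ax":0,"ay":0,"az":0,"x":-36,"y":0,"z":-8.5,"hand":0}]'
python3 -m inch '[{"ax":0,"ay":0,"az":0,"x":-36,"y":0,"z":-8.5,"hand":0},{"ax":0,"ay":0,"az":0,"x":-36,"y":0,"z":-8.5,"hand":0},{"ax":0,"ay":0,"az":0,"x":-36,"y":0,"z":-8.5,"hand":0},{"ax":0,"ay":0,"az":0,"x":-36,"y":25,"z":-8.5,"hand":0},{"ax":0,"ay":0,"az":0,"x":0,"y":25,"z":0,"hand":0}]'
python3 -m inch '[{"ax":0,"ay":0,"az":0,"x":0,"y":25,"z":0,"hand":0},{"ax":0,"ay":0,"az":0,"x":0,"y":25,"z":0,"hand":0},{"ax":0,"ay":0,"az":0,"x":0,"y":0,"z":0,"hand":0},{"ax":0,"ay":0,"az":0,"x":0,"y":0,"z":0,"hand":0}]'
python3 chk.py
python3 go.py .585 -.252 .018 83.3
```

```text
time: 9.83
eef_pos: [0.5421, 0.0793, 0.1815]
tcp_rot: [-0.529, -0.469, 0.469, 0.529]
contact_force: [0.4, -0.6, -0.3]
opening: 0.5
time: 10.25
eef_pos: [0.5634, -0.106, 0.1816]
tcp_rot: [0.528, 0.47, -0.47, -0.528]
contact_force: [1.1, -0.2, 0.6]
opening: 0.498
time: 10.67
eef_pos: [0.5821, -0.2563, 0.1357]
tcp_rot: [0.533, 0.469, -0.468, -0.526]
contact_force: [0.8, 1.2, 0.5]
opening: 0.5
time: 11.0
eef_pos: [0.5789, -0.2483, 0.0815]
tcp_rot: [-0.527, -0.47, 0.47, 0.53]
contact_force: [-0.2, -0.5, 1.5]
opening: 0.499
side [ 428. -237.] [31. 68.] 176.1
side [ 586. -246.] [35. 88.] 175.8
side [ 438. -331.] [ 37. 110.] 172.4
t 11.05 p [ 580.3 -249.    83.6] yaw 83.3 tilt 0.0 open 0.498 F [ 0.2 -0.3  0.5] q6 -2.02
  ay 0.0 then xyz mm [-2.4 65.6 -5. ]
```

```bash
python3 -m inch '[{"ax":0,"ay":0,"az":0,"x":-2.5,"y":25,"z":-5,"hand":0},{"ax":0,"ay":0,"az":0,"x":0,"y":25,"z":0,"hand":0},{"ax":0,"ay":0,"az":0,"x":0,"y":14,"z":0,"hand":0},{"ax":0,"ay":0,"az":0,"x":0,"y":0,"z":0,"hand":0},{"ax":0,"ay":0,"az":0,"x":0,"y":0,"z":0,"hand":0}]'
python3 -m inch '[{"ax":0,"ay":0,"az":0,"x":0,"y":0,"z":0,"hand":1},{"ax":0,"ay":0,"az":0,"x":0,"y":0,"z":0,"hand":1},{"ax":0,"ay":0,"az":0,"x":0,"y":0,"z":0,"hand":1},{"ax":0,"ay":0,"az":0,"x":0,"y":0,"z":0,"hand":1},{"ax":0,"ay":0,"az":0,"x":0,"y":0,"z":0,"hand":1}]' 60
python3 -m inch '[{"ax":0,"ay":0,"az":0,"x":0,"y":-25,"z":0,"hand":1},{"ax":0,"ay":0,"az":0,"x":0,"y":-35,"z":0,"hand":1},{"ax":0,"ay":0,"az":0,"x":0,"y":-35,"z":0,"hand":1},{"ax":0,"ay":0,"az":0,"x":0,"y":-35,"z":0,"hand":1},{"ax":0,"ay":0,"az":0,"x":0,"y":-30,"z":0,"hand":1}]'
python3 -m inch '[{"ax":0,"ay":0,"az":0,"x":0,"y":0,"z":0,"hand":1},{"ax":0,"ay":0,"az":0,"x":0,"y":0,"z":0,"hand":1}]'
python3 go.py .5609 .0294 .18 112.1
```

```text
time: 11.47
eef_pos: [0.5851, -0.252, 0.02]
tcp_rot: [0.528, 0.47, -0.47, -0.528]
contact_force: [0.5, -0.5, 1.5]
opening: 0.5
time: 11.88
eef_pos: [0.5864, -0.253, 0.0219]
tcp_rot: [0.53, 0.47, -0.47, -0.527]
contact_force: [0.4, 0.4, 6.3]
opening: 0.229
time: 12.3
eef_pos: [0.585, -0.2522, 0.1822]
tcp_rot: [0.529, 0.47, -0.47, -0.528]
contact_force: [0.5, 0.4, -0.8]
opening: 0.232
time: 12.47
eef_pos: [0.5861, -0.2529, 0.1828]
tcp_rot: [0.53, 0.471, -0.469, -0.526]
contact_force: [-0.3, 0.1, -2.1]
opening: 0.227
t 12.47 p [ 586.1 -252.9  182.8] yaw 83.3 tilt 0.36 open 0.227 F [-0.3  0.1 -2.1] q6 -2.02
  ay -0.502 then xyz mm [271.    1.6 -82.9]
```

```bash
python3 -m inch '[{"ax":0,"ay":-0.1,"az":0,"x":0,"y":0,"z":0,"hand":1},{"ax":0,"ay":-0.1,"az":0,"x":0,"y":0,"z":0,"hand":1},{"ax":0,"ay":-0.1,"az":0,"x":0,"y":0,"z":0,"hand":1},{"ax":0,"ay":-0.1,"az":0,"x":0,"y":0,"z":0,"hand":1},{"ax":0,"ay":-0.102,"az":0,"x":0,"y":0,"z":0,"hand":1}]'
python3 -m inch '[{"ax":0,"ay":0,"az":0,"x":34,"y":0,"z":-10.4,"hand":1},{"ax":0,"ay":0,"az":0,"x":34,"y":0,"z":-10.4,"hand":1},{"ax":0,"ay":0,"az":0,"x":34,"y":0,"z":-10.4,"hand":1},{"ax":0,"ay":0,"az":0,"x":34,"y":0,"z":-10.4,"hand":1},{"ax":0,"ay":0,"az":0,"x":34,"y":0,"z":-10.4,"hand":1}]'
python3 -m inch '[{"ax":0,"ay":0,"az":0,"x":34,"y":0,"z":-10.4,"hand":1},{"ax":0,"ay":0,"az":0,"x":34,"y":0,"z":-10.4,"hand":1},{"ax":0,"ay":0,"az":0,"x":33,"y":0,"z":-10,"hand":1},{"ax":0,"ay":0,"az":0,"x":0,"y":0,"z":0,"hand":1},{"ax":0,"ay":0,"az":0,"x":0,"y":0,"z":0,"hand":1}]'
python3 -m inch '[{"ax":0,"ay":0,"az":0,"x":0,"y":0,"z":0,"hand":1}]'
python3 - <<'E'
from h import *
c=cam('side'); save(c,'pics/s3.png',(270,100,390,230),4)
E
python3 go.py .5609 .0294 .058 112.1
```

```text
time: 12.88
eef_pos: [0.5835, -0.2513, 0.1765]
tcp_rot: [-0.392, -0.587, 0.587, 0.395]
contact_force: [-0.1, 0.1, -0.1]
opening: 0.232
time: 13.3
eef_pos: [0.5673, -0.0732, 0.1767]
tcp_rot: [-0.394, -0.586, 0.587, 0.397]
contact_force: [1.4, 0.4, -0.3]
opening: 0.234
time: 13.72
eef_pos: [0.5582, 0.0319, 0.1771]
tcp_rot: [-0.393, -0.586, 0.588, 0.395]
contact_force: [0.8, 0.2, 0.5]
opening: 0.228
time: 13.8
eef_pos: [0.5589, 0.03, 0.1778]
tcp_rot: [-0.394, -0.586, 0.587, 0.396]
contact_force: [-0.3, -0.1, -0.4]
opening: 0.23
t 13.85 p [559.2  29.4 178.1] yaw 112.0 tilt 0.11 open 0.228 F [ 0.6 -1.   0. ] q6 -2.08
  ay -0.001 then xyz mm [ -0.7 120.1  -1.7]
```

View pics/s3.png

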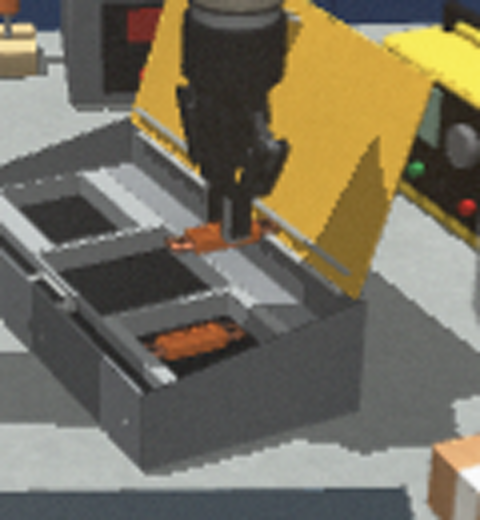

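The first link lies flat in the mid pocket, centred near (197,340). The second is in the jaws. I check the first one's y before lowering beside it.

Run:
```python
from h import *
import pickle
c=pickle.load(open('side.pkl','rb')); p=np.load('loc.npy'); r=R.from_euler('z',p[2]).as_matrix()
uv=np.array([[195,341],[150,352],[240,328],[135,345],[175,381],[270,345],[220,308]])/4+[270,100]
print(((w(c,uv[:3],.048)-[p[0],p[1],0])@r*1e3).round(1)); print(((w(c,uv[3:],.061)-[p[0],p[1],0])@r*1e3).round(1))
```

```text
[[   3.3 -105.7   48. ]
 [ -37.3 -105.8   48. ]
 [  46.4 -102.7   48. ]]
[[ -53.4 -110.8   61. ]
 [ -50.7 -173.6   61. ]
 [  42.6 -157.1   61. ]
 [  36.2  -86.6   61. ]]
```

```bash
python3 -m inch '[{"ax":0,"ay":0,"az":0,"x":1,"y":30,"z":-2,"hand":1},{"ax":0,"ay":0,"az":0,"x":0,"y":30,"z":0,"hand":1},{"ax":0,"ay":0,"az":0,"x":0,"y":30,"z":0,"hand":1},{"ax":0,"ay":0,"az":0,"x":0,"y":20,"z":0,"hand":1},{"ax":0,"ay":0,"az":0,"x":0,"y":0,"z":0,"hand":1}]'
python3 -m inch '[{"ax":0,"ay":0,"az":0,"x":0,"y":4,"z":0,"hand":1},{"ax":0,"ay":0,"az":0,"x":0,"y":4,"z":0,"hand":1},{"ax":0,"ay":0,"az":0,"x":0,"y":0,"z":0,"hand":1}]'
python3 go.py .5609 .0294 .058 112.1
```

```text
time: 14.27
eef_pos: [0.5586, 0.0306, 0.0642]
tcp_rot: [-0.394, -0.585, 0.587, 0.398]
contact_force: [-0.6, 0.9, 0.2]
opening: 0.235
time: 14.52
eef_pos: [0.5617, 0.0312, 0.062]
tcp_rot: [0.396, 0.586, -0.586, -0.395]
contact_force: [0.3, -0.2, -0.2]
opening: 0.23
t 14.52 p [561.7  31.2  62. ] yaw 112.0 tilt 0.04 open 0.23 F [ 0.3 -0.2 -0.2] q6 -2.08
  ay -0.001 then xyz mm [-1.3  4.   1.4]
```

Next is the short link at (429,−244), jaw yaw 89.4.

```bash
python3 -m inch '[{"ax":0,"ay":0,"az":0,"x":0,"y":3,"z":0,"hand":1},{"ax":0,"ay":0,"az":0,"x":0,"y":2,"z":0,"hand":1},{"ax":0,"ay":0,"az":0,"x":0,"y":0,"z":0,"hand":1}]'
python3 -m inch '[{"ax":0,"ay":0,"az":0,"x":0,"y":0,"z":0,"hand":0.25},{"ax":0,"ay":0,"az":0,"x":0,"y":0,"z":0,"hand":0.25},{"ax":0,"ay":0,"az":0,"x":0,"y":0,"z":0,"hand":0.25}]'
python3 -m inch '[{"ax":0,"ay":0,"az":0,"x":0,"y":-20,"z":0,"hand":0.25},{"ax":0,"ay":0,"az":0,"x":0,"y":-35,"z":0,"hand":0.25},{"ax":0,"ay":0,"az":0,"x":0,"y":-35,"z":0,"hand":0.2},{"ax":0,"ay":0,"az":0,"x":0,"y":-35,"z":0,"hand":0},{"ax":0,"ay":0,"az":0,"x":0,"y":0,"z":0,"hand":0}]'
python3 go.py .429 -.244 .18 89.4
```

```text
time: 14.77
eef_pos: [0.5621, 0.0316, 0.0579]
tcp_rot: [0.396, 0.587, -0.586, -0.394]
contact_force: [-1.1, -1.5, 3.7]
opening: 0.231
time: 15.02
eef_pos: [0.5612, 0.0319, 0.0564]
tcp_rot: [0.395, 0.587, -0.586, -0.395]
contact_force: [-0.2, 0.4, 0.6]
opening: 0.379
time: 15.43
eef_pos: [0.5657, 0.0315, 0.1901]
tcp_rot: [0.4, 0.589, -0.584, -0.39]
contact_force: [1.4, -0.6, 1.0]
opening: 0.499
t 15.43 p [565.7  31.5 190.1] yaw 112.1 tilt 0.86 open 0.499 F [ 1.4 -0.6  1. ] q6 -2.08
  ay 0.396 then xyz mm [-276.9    8.5  134. ]
```

```bash
python3 -m inch '[{"ax":0,"ay":0.099,"az":0,"x":0,"y":0,"z":0,"hand":0},{"ax":0,"ay":0.099,"az":0,"x":0,"y":0,"z":0,"hand":0},{"ax":0,"ay":0.099,"az":0,"x":0,"y":0,"z":0,"hand":0},{"ax":0,"ay":0.099,"az":0,"x":0,"y":0,"z":0,"hand":0},{"ax":0,"ay":0,"az":0,"x":0,"y":0,"z":0,"hand":0}]'
python3 -m inch '[{"ax":0,"ay":0,"az":0,"x":-34.6,"y":0,"z":16.7,"hand":0},{"ax":0,"ay":0,"az":0,"x":-34.6,"y":0,"z":16.7,"hand":0},{"ax":0,"ay":0,"az":0,"x":-34.6,"y":0,"z":16.7,"hand":0},{"ax":0,"ay":0,"az":0,"x":-34.6,"y":0,"z":16.7,"hand":0},{"ax":0,"ay":0,"az":0,"x":-34.6,"y":0,"z":16.7,"hand":0}]'
python3 -m inch '[{"ax":0,"ay":0,"az":0,"x":-34.6,"y":0,"z":16.7,"hand":0},{"ax":0,"ay":0,"az":0,"x":-34.6,"y":0,"z":16.7,"hand":0},{"ax":0,"ay":0,"az":0,"x":-34.6,"y":0,"z":16.7,"hand":0},{"ax":0,"ay":0,"az":0,"x":0,"y":25,"z":0,"hand":0},{"ax":0,"ay":0,"az":0,"x":0,"y":25,"z":0,"hand":0}]'
python3 -m inch '[{"ax":0,"ay":0,"az":0,"x":0,"y":25,"z":0,"hand":0},{"ax":0,"ay":0,"az":0,"x":0,"y":25,"z":0,"hand":0},{"ax":0,"ay":0,"az":0,"x":0,"y":0,"z":0,"hand":0},{"ax":0,"ay":0,"az":0,"x":0,"y":0,"z":0,"hand":0}]'
python3 chk.py
python3 go.py .429 -.244 .018 89.4
```

```text
time: 15.85
eef_pos: [0.561, 0.032, 0.1809]
tcp_rot: [-0.503, -0.497, 0.497, 0.503]
contact_force: [-0.3, 0.1, 0.2]
opening: 0.5
time: 16.27
eef_pos: [0.4748, -0.1413, 0.1812]
tcp_rot: [0.502, 0.498, -0.498, -0.502]
contact_force: [0.8, -0.5, 0.5]
opening: 0.504
time: 16.68
eef_pos: [0.4249, -0.2468, 0.1327]
tcp_rot: [0.505, 0.497, -0.497, -0.501]
contact_force: [0.5, 0.8, -0.6]
opening: 0.502
time: 17.02
eef_pos: [0.4237, -0.2427, 0.0801]
tcp_rot: [-0.501, -0.498, 0.498, 0.504]
contact_force: [0.9, 0.9, 0.3]
opening: 0.503
side [ 428. -235.] [35. 68.] 176.1
side [ 438. -331.] [ 37. 110.] 172.4
t 17.07 p [ 424.8 -243.6   81.7] yaw 89.5 tilt 0.0 open 0.497 F [ 0.9 -0.3 -0.3] q6 -2.29
  ay 0.001 then xyz mm [-0.4 63.7 -4.2]
```

```bash
python3 -m inch '[{"ax":0,"ay":0,"az":0,"x":0,"y":25,"z":-4,"hand":0},{"ax":0,"ay":0,"az":0,"x":0,"y":25,"z":0,"hand":0},{"ax":0,"ay":0,"az":0,"x":0,"y":12,"z":0,"hand":0},{"ax":0,"ay":0,"az":0,"x":0,"y":0,"z":0,"hand":0},{"ax":0,"ay":0,"az":0,"x":0,"y":0,"z":0,"hand":0}]'
python3 -m inch '[{"ax":0,"ay":0,"az":0,"x":0,"y":0,"z":0,"hand":1},{"ax":0,"ay":0,"az":0,"x":0,"y":0,"z":0,"hand":1},{"ax":0,"ay":0,"az":0,"x":0,"y":0,"z":0,"hand":1},{"ax":0,"ay":0,"az":0,"x":0,"y":0,"z":0,"hand":1},{"ax":0,"ay":0,"az":0,"x":0,"y":0,"z":0,"hand":1}]' 60
python3 -m inch '[{"ax":0,"ay":0,"az":0,"x":0,"y":-25,"z":0,"hand":1},{"ax":0,"ay":0,"az":0,"x":0,"y":-35,"z":0,"hand":1},{"ax":0,"ay":0,"az":0,"x":0,"y":-35,"z":0,"hand":1},{"ax":0,"ay":0,"az":0,"x":0,"y":-35,"z":0,"hand":1},{"ax":0,"ay":0,"az":0,"x":0,"y":-30,"z":0,"hand":1}]'
python3 -m inch '[{"ax":0,"ay":0,"az":0,"x":0,"y":0,"z":0,"hand":1},{"ax":0,"ay":0,"az":0,"x":0,"y":0,"z":0,"hand":1}]'
python3 go.py .4527 .2952 .18 112.1
```

```text
time: 17.48
eef_pos: [0.4295, -0.2441, 0.0207]
tcp_rot: [0.503, 0.498, -0.497, -0.502]
contact_force: [0.2, 0.4, 0.3]
opening: 0.5
time: 17.9
eef_pos: [0.4302, -0.2448, 0.0217]
tcp_rot: [0.504, 0.497, -0.497, -0.501]
contact_force: [-0.8, 0.4, 6.7]
opening: 0.231
time: 18.32
eef_pos: [0.429, -0.2438, 0.1827]
tcp_rot: [0.504, 0.497, -0.497, -0.501]
contact_force: [0.8, -0.6, -0.5]
opening: 0.232
time: 18.48
eef_pos: [0.4298, -0.2445, 0.1825]
tcp_rot: [0.505, 0.497, -0.497, -0.5]
contact_force: [-0.0, 0.1, -0.3]
opening: 0.233
t 18.48 p [ 429.8 -244.5  182.5] yaw 89.4 tilt 0.39 open 0.233 F [-0.   0.1 -0.3] q6 -2.28
  ay -0.396 then xyz mm [ 4.915e+02  1.000e-01 -2.243e+02]
```

```bash
python3 -m inch '[{"ax":0,"ay":-0.099,"az":0,"x":0,"y":0,"z":0,"hand":1},{"ax":0,"ay":-0.099,"az":0,"x":0,"y":0,"z":0,"hand":1},{"ax":0,"ay":-0.099,"az":0,"x":0,"y":0,"z":0,"hand":1},{"ax":0,"ay":-0.099,"az":0,"x":0,"y":0,"z":0,"hand":1},{"ax":0,"ay":0,"az":0,"x":0,"y":0,"z":0,"hand":1}]'
python3 -m inch '[{"ax":0,"ay":0,"az":0,"x":32.8,"y":0,"z":-15,"hand":1},{"ax":0,"ay":0,"az":0,"x":32.8,"y":0,"z":-15,"hand":1},{"ax":0,"ay":0,"az":0,"x":32.8,"y":0,"z":-15,"hand":1},{"ax":0,"ay":0,"az":0,"x":32.8,"y":0,"z":-15,"hand":1},{"ax":0,"ay":0,"az":0,"x":32.8,"y":0,"z":-15,"hand":1}]'
python3 -m inch '[{"ax":0,"ay":0,"az":0,"x":32.8,"y":0,"z":-15,"hand":1},{"ax":0,"ay":0,"az":0,"x":32.8,"y":0,"z":-15,"hand":1},{"ax":0,"ay":0,"az":0,"x":32.8,"y":0,"z":-15,"hand":1},{"ax":0,"ay":0,"az":0,"x":32.8,"y":0,"z":-15,"hand":1},{"ax":0,"ay":0,"az":0,"x":32.8,"y":0,"z":-15,"hand":1}]'
python3 -m inch '[{"ax":0,"ay":0,"az":0,"x":32.8,"y":0,"z":-15,"hand":1},{"ax":0,"ay":0,"az":0,"x":32.8,"y":0,"z":-15,"hand":1},{"ax":0,"ay":0,"az":0,"x":32.8,"y":0,"z":-15,"hand":1},{"ax":0,"ay":0,"az":0,"x":32.8,"y":0,"z":-15,"hand":1},{"ax":0,"ay":0,"az":0,"x":32.8,"y":0,"z":-15,"hand":1}]'
python3 -m inch '[{"ax":0,"ay":0,"az":0,"x":0,"y":0,"z":0,"hand":1},{"ax":0,"ay":0,"az":0,"x":0,"y":0,"z":0,"hand":1},{"ax":0,"ay":0,"az":0,"x":0,"y":0,"z":0,"hand":1}]'
python3 go.py .4527 .2952 .058 112.1
```

```text
time: 18.9
eef_pos: [0.4276, -0.2427, 0.1772]
tcp_rot: [0.393, 0.587, -0.587, -0.396]
contact_force: [0.6, -0.3, -0.6]
opening: 0.234
time: 19.32
eef_pos: [0.4354, -0.0616, 0.178]
tcp_rot: [-0.395, -0.586, 0.586, 0.397]
contact_force: [1.4, 0.7, -0.7]
opening: 0.231
time: 19.73
eef_pos: [0.4432, 0.1186, 0.1781]
tcp_rot: [-0.395, -0.586, 0.586, 0.396]
contact_force: [1.3, 0.3, -0.4]
opening: 0.232
time: 20.15
eef_pos: [0.4511, 0.2985, 0.1778]
tcp_rot: [-0.395, -0.585, 0.587, 0.396]
contact_force: [0.9, 0.1, -0.7]
opening: 0.231
time: 20.4
eef_pos: [0.4514, 0.2965, 0.1779]
tcp_rot: [-0.395, -0.585, 0.587, 0.396]
contact_force: [0.5, -0.3, -0.3]
opening: 0.233
t 20.4 p [451.4 296.5 177.9] yaw 112.0 tilt 0.16 open 0.233 F [ 0.5 -0.3 -0.3] q6 -1.56
  ay -0.001 then xyz mm [ -1.6 119.9  -1. ]
```

```bash
python3 -m inch '[{"ax":0,"ay":0,"az":0,"x":-1,"y":30,"z":0,"hand":1},{"ax":0,"ay":0,"az":0,"x":0,"y":30,"z":0,"hand":1},{"ax":0,"ay":0,"az":0,"x":0,"y":25,"z":0,"hand":1},{"ax":0,"ay":0,"az":0,"x":0,"y":0,"z":0,"hand":1},{"ax":0,"ay":0,"az":0,"x":0,"y":0,"z":0,"hand":1}]'
python3 go.py .4527 .2952 .058 112.1
python3 - <<'E'
from h import *
c=cam('side'); save(c,'pics/s4.png',(240,100,390,230),5)
E
```

```text
time: 20.82
eef_pos: [0.4515, 0.2943, 0.0927]
tcp_rot: [-0.395, -0.585, 0.587, 0.397]
contact_force: [0.5, 0.6, -0.3]
opening: 0.234
t 20.82 p [451.5 294.3  92.7] yaw 111.9 tilt 0.26 open 0.234 F [ 0.5  0.6 -0.3] q6 -1.56
  ay -0.003 then xyz mm [ 0.4 34.7 -1.7]
```

View pics/s4.png

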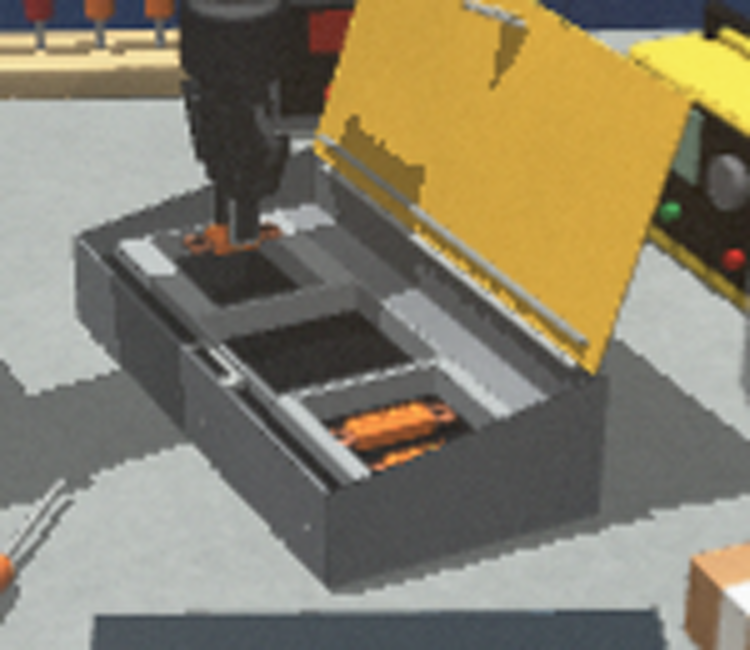

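Both mid links lie side by side at (395,425) and (410,455). The short link is above its pocket, its ends at (187,243) and (280,232), centred within a few mm. Lower and release it, then go to the long link at (438,−338), jaw yaw 82.4.

```bash
python3 -m inch '[{"ax":0,"ay":0,"az":0,"x":0,"y":20,"z":0,"hand":1},{"ax":0,"ay":0,"az":0,"x":0,"y":10,"z":0,"hand":1},{"ax":0,"ay":0,"az":0,"x":0,"y":0,"z":0,"hand":1},{"ax":0,"ay":0,"az":0,"x":0,"y":5,"z":0,"hand":1},{"ax":0,"ay":0,"az":0,"x":0,"y":0,"z":0,"hand":1}]'
python3 go.py .4527 .2952 .058 112.1
python3 -m inch '[{"ax":0,"ay":0,"az":0,"x":0,"y":0,"z":0,"hand":1},{"ax":0,"ay":0,"az":0,"x":0,"y":0,"z":0,"hand":0.1},{"ax":0,"ay":0,"az":0,"x":0,"y":0,"z":0,"hand":0.1},{"ax":0,"ay":0,"az":0,"x":0,"y":0,"z":0,"hand":0.1}]'
python3 -m inch '[{"ax":0,"ay":0,"az":0,"x":0,"y":-20,"z":0,"hand":0.1},{"ax":0,"ay":0,"az":0,"x":0,"y":-35,"z":0,"hand":0.1},{"ax":0,"ay":0,"az":0,"x":0,"y":-35,"z":0,"hand":0},{"ax":0,"ay":0,"az":0,"x":0,"y":-35,"z":0,"hand":0},{"ax":0,"ay":0,"az":0,"x":0,"y":0,"z":0,"hand":0}]'
python3 go.py .438 -.338 .18 82.4
```

```text
time: 21.28
eef_pos: [0.4529, 0.2961, 0.0597]
tcp_rot: [0.395, 0.587, -0.586, -0.395]
contact_force: [-0.2, -0.9, -0.6]
opening: 0.231
t 21.28 p [452.9 296.1  59.7] yaw 112.1 tilt 0.03 open 0.231 F [-0.2 -0.9 -0.6] q6 -1.56
  ay -0.001 then xyz mm [-0.7  1.7  0.5]
time: 21.62
eef_pos: [0.453, 0.2963, 0.0599]
tcp_rot: [0.395, 0.587, -0.586, -0.395]
contact_force: [-0.1, -0.4, 0.5]
opening: 0.454
time: 22.03
eef_pos: [0.4569, 0.298, 0.1934]
tcp_rot: [0.398, 0.591, -0.582, -0.392]
contact_force: [0.6, 0.4, 0.6]
opening: 0.497
t 22.03 p [456.9 298.  193.4] yaw 112.1 tilt 0.9 open 0.497 F [0.6 0.4 0.6] q6 -1.56
  ay 0.518 then xyz mm [-633.     9.3  -65.2]
```

```bash
python3 -m inch '[{"ax":0,"ay":0.1036,"az":0,"x":0,"y":0,"z":0,"hand":0},{"ax":0,"ay":0.1036,"az":0,"x":0,"y":0,"z":0,"hand":0},{"ax":0,"ay":0.1036,"az":0,"x":0,"y":0,"z":0,"hand":0},{"ax":0,"ay":0.1036,"az":0,"x":0,"y":0,"z":0,"hand":0},{"ax":0,"ay":0.1036,"az":0,"x":0,"y":0,"z":0,"hand":0}]'
python3 -m inch '[{"ax":0,"ay":0,"az":0,"x":-37.2,"y":0,"z":-3.6,"hand":0},{"ax":0,"ay":0,"az":0,"x":-37.2,"y":0,"z":-3.6,"hand":0},{"ax":0,"ay":0,"az":0,"x":-37.2,"y":0,"z":-3.6,"hand":0},{"ax":0,"ay":0,"az":0,"x":-37.2,"y":0,"z":-3.6,"hand":0},{"ax":0,"ay":0,"az":0,"x":-37.2,"y":0,"z":-3.6,"hand":0}]'
python3 -m inch '[{"ax":0,"ay":0,"az":0,"x":-37.2,"y":0,"z":-3.6,"hand":0},{"ax":0,"ay":0,"az":0,"x":-37.2,"y":0,"z":-3.6,"hand":0},{"ax":0,"ay":0,"az":0,"x":-37.2,"y":0,"z":-3.6,"hand":0},{"ax":0,"ay":0,"az":0,"x":-37.2,"y":0,"z":-3.6,"hand":0},{"ax":0,"ay":0,"az":0,"x":-37.2,"y":0,"z":-3.6,"hand":0}]'
python3 -m inch '[{"ax":0,"ay":0,"az":0,"x":-37.2,"y":0,"z":-3.6,"hand":0},{"ax":0,"ay":0,"az":0,"x":-37.2,"y":0,"z":-3.6,"hand":0},{"ax":0,"ay":0,"az":0,"x":-37.2,"y":0,"z":-3.6,"hand":0},{"ax":0,"ay":0,"az":0,"x":-37.2,"y":0,"z":-3.6,"hand":0},{"ax":0,"ay":0,"az":0,"x":-37.2,"y":0,"z":-3.6,"hand":0}]'
python3 -m inch '[{"ax":0,"ay":0,"az":0,"x":-37,"y":20,"z":-3.6,"hand":0},{"ax":0,"ay":0,"az":0,"x":-37,"y":20,"z":-3.6,"hand":0},{"ax":0,"ay":0,"az":0,"x":0,"y":30,"z":0,"hand":0},{"ax":0,"ay":0,"az":0,"x":0,"y":30,"z":0,"hand":0},{"ax":0,"ay":0,"az":0,"x":0,"y":0,"z":0,"hand":0}]'
python3 chk.py
python3 go.py .438 -.338 .018 82.4
```

```text
time: 22.45
eef_pos: [0.4526, 0.2961, 0.1844]
tcp_rot: [0.533, 0.465, -0.464, -0.533]
contact_force: [0.1, -0.5, 0.4]
opening: 0.501
time: 22.87
eef_pos: [0.4455, 0.1079, 0.1844]
tcp_rot: [0.532, 0.466, -0.466, -0.532]
contact_force: [1.1, -0.7, -1.3]
opening: 0.5
time: 23.28
eef_pos: [0.4387, -0.0792, 0.1846]
tcp_rot: [0.532, 0.466, -0.465, -0.532]
contact_force: [0.5, -0.1, 0.0]
opening: 0.501
time: 23.7
eef_pos: [0.4319, -0.2661, 0.1845]
tcp_rot: [0.532, 0.466, -0.466, -0.532]
contact_force: [-0.2, 1.1, 0.3]
opening: 0.5
time: 24.12
eef_pos: [0.4261, -0.3348, 0.0783]
tcp_rot: [-0.528, -0.465, 0.465, 0.537]
contact_force: [-0.7, 1.6, -2.0]
opening: 0.5
side [ 438. -330.] [ 38. 110.] 170.6
t 24.17 p [ 427.5 -335.6   81.2] yaw 82.4 tilt 0.49 open 0.5 F [-0.2 -0.6  0.4] q6 -2.29
  ay -0.001 then xyz mm [ -1.3  63.2 -11.2]
```

```bash
python3 -m inch '[{"ax":0,"ay":0,"az":0,"x":-1,"y":25,"z":-8,"hand":0},{"ax":0,"ay":0,"az":0,"x":0,"y":25,"z":0,"hand":0},{"ax":0,"ay":0,"az":0,"x":0,"y":12,"z":0,"hand":0},{"ax":0,"ay":0,"az":0,"x":0,"y":0,"z":0,"hand":0},{"ax":0,"ay":0,"az":0,"x":0,"y":0,"z":0,"hand":0}]'
python3 go.py .438 -.338 .018 82.4
python3 -m inch '[{"ax":0,"ay":0,"az":0,"x":0,"y":0,"z":0,"hand":1},{"ax":0,"ay":0,"az":0,"x":0,"y":0,"z":0,"hand":1},{"ax":0,"ay":0,"az":0,"x":0,"y":0,"z":0,"hand":1},{"ax":0,"ay":0,"az":0,"x":0,"y":0,"z":0,"hand":1},{"ax":0,"ay":0,"az":0,"x":0,"y":0,"z":0,"hand":1}]' 60
python3 -m inch '[{"ax":0,"ay":0,"az":0,"x":0,"y":-25,"z":0,"hand":1},{"ax":0,"ay":0,"az":0,"x":0,"y":-35,"z":0,"hand":1},{"ax":0,"ay":0,"az":0,"x":0,"y":-35,"z":0,"hand":1},{"ax":0,"ay":0,"az":0,"x":0,"y":-35,"z":0,"hand":1},{"ax":0,"ay":0,"az":0,"x":0,"y":-30,"z":0,"hand":1}]'
python3 -m inch '[{"ax":0,"ay":0,"az":0,"x":0,"y":0,"z":0,"hand":1},{"ax":0,"ay":0,"az":0,"x":0,"y":0,"z":0,"hand":1}]'
python3 go.py .5017 .1748 .18 112.1
```

```text
time: 24.58
eef_pos: [0.4379, -0.3396, 0.0238]
tcp_rot: [0.532, 0.466, -0.466, -0.532]
contact_force: [0.3, 0.2, -0.2]
opening: 0.504
t 24.58 p [ 437.9 -339.6   23.8] yaw 82.4 tilt 0.04 open 0.504 F [ 0.3  0.2 -0.2] q6 -2.28
  ay 0.001 then xyz mm [1.6 5.8 0.1]
time: 25.0
eef_pos: [0.4386, -0.3406, 0.0253]
tcp_rot: [0.533, 0.466, -0.466, -0.531]
contact_force: [-0.2, 1.2, 6.5]
opening: 0.223
time: 25.42
eef_pos: [0.4377, -0.3399, 0.186]
tcp_rot: [0.533, 0.466, -0.466, -0.531]
contact_force: [0.2, -0.7, -0.3]
opening: 0.221
time: 25.58
eef_pos: [0.4384, -0.3408, 0.1861]
tcp_rot: [0.534, 0.466, -0.466, -0.53]
contact_force: [-0.2, -0.3, -1.3]
opening: 0.224
t 25.58 p [ 438.4 -340.8  186.1] yaw 82.4 tilt 0.38 open 0.224 F [-0.2 -0.3 -1.3] q6 -2.28
  ay -0.518 then xyz mm [ 453.9    3.8 -252.6]
```

```bash
python3 go.py .5017 .1748 .182
```

```text
t 25.58 p [ 438.4 -340.8  186.1] yaw 82.4 tilt 0.38 open 0.224 F [-0.2 -0.3 -1.3] q6 -2.28
  ay 0 then xyz mm [519.4   1.8   5.5]
```

```bash
python3 -m inch '[{"ax":0,"ay":0,"az":0,"x":37,"y":0,"z":0.4,"hand":1},{"ax":0,"ay":0,"az":0,"x":37,"y":0,"z":0.4,"hand":1},{"ax":0,"ay":0,"az":0,"x":37,"y":0,"z":0.4,"hand":1},{"ax":0,"ay":0,"az":0,"x":37,"y":0,"z":0.4,"hand":1},{"ax":0,"ay":0,"az":0,"x":37,"y":0,"z":0.4,"hand":1}]'
python3 -m inch '[{"ax":0,"ay":0,"az":0,"x":37,"y":0,"z":0.4,"hand":1},{"ax":0,"ay":0,"az":0,"x":37,"y":0,"z":0.4,"hand":1},{"ax":0,"ay":0,"az":0,"x":37,"y":0,"z":0.4,"hand":1},{"ax":0,"ay":0,"az":0,"x":37,"y":0,"z":0.4,"hand":1},{"ax":0,"ay":0,"az":0,"x":37,"y":0,"z":0.4,"hand":1}]'
python3 -m inch '[{"ax":0,"ay":0,"az":0,"x":37,"y":0,"z":0.4,"hand":1},{"ax":0,"ay":0,"az":0,"x":37,"y":0,"z":0.4,"hand":1},{"ax":0,"ay":0,"az":0,"x":37,"y":0,"z":0.4,"hand":1},{"ax":0,"ay":0,"az":0,"x":37,"y":0,"z":0.4,"hand":1},{"ax":0,"ay":0,"az":0,"x":0,"y":0,"z":0,"hand":1}]'
python3 -m inch '[{"ax":0,"ay":-0.1036,"az":0,"x":0,"y":0,"z":0,"hand":1},{"ax":0,"ay":-0.1036,"az":0,"x":0,"y":0,"z":0,"hand":1},{"ax":0,"ay":-0.1036,"az":0,"x":0,"y":0,"z":0,"hand":1},{"ax":0,"ay":-0.1036,"az":0,"x":0,"y":0,"z":0,"hand":1},{"ax":0,"ay":-0.1036,"az":0,"x":0,"y":0,"z":0,"hand":1}]'
python3 -m inch '[{"ax":0,"ay":0,"az":0,"x":0,"y":0,"z":0,"hand":1}]'
python3 go.py .5017 .1748 .1 112.1
```

```text
time: 26.0
eef_pos: [0.4585, -0.1537, 0.1805]
tcp_rot: [-0.531, -0.465, 0.466, 0.534]
contact_force: [0.5, -0.1, -0.3]
opening: 0.222
time: 26.42
eef_pos: [0.4809, 0.0297, 0.1807]
tcp_rot: [-0.531, -0.465, 0.466, 0.533]
contact_force: [0.3, 0.1, -0.5]
opening: 0.22
time: 26.83
eef_pos: [0.4991, 0.1795, 0.1808]
tcp_rot: [-0.53, -0.467, 0.467, 0.532]
contact_force: [-0.5, -0.3, -0.3]
opening: 0.217
time: 27.25
eef_pos: [0.4991, 0.174, 0.1805]
tcp_rot: [-0.393, -0.586, 0.589, 0.395]
contact_force: [0.1, -0.6, -1.5]
opening: 0.224
time: 27.33
eef_pos: [0.4992, 0.174, 0.1807]
tcp_rot: [-0.394, -0.586, 0.588, 0.396]
contact_force: [-0.5, 0.7, -1.5]
opening: 0.218
t 27.33 p [499.2 174.  180.7] yaw 112.2 tilt 0.22 open 0.218 F [-0.5  0.7 -1.5] q6 -1.81
  ay 0.001 then xyz mm [-0.2 80.6 -2.9]
```

```bash
python3 -m inch '[{"ax":0,"ay":0,"az":0,"x":0,"y":30,"z":-1.5,"hand":1},{"ax":0,"ay":0,"az":0,"x":0,"y":30,"z":0,"hand":1},{"ax":0,"ay":0,"az":0,"x":0,"y":23,"z":0,"hand":1},{"ax":0,"ay":0,"az":0,"x":0,"y":0,"z":0,"hand":1},{"ax":0,"ay":0,"az":0,"x":0,"y":0,"z":0,"hand":1}]'
python3 go.py .5017 .1748 .062 112.1
python3 - <<'E'
from h import *
c=cam('side'); save(c,'pics/s5.png',(240,100,390,230),5)
E
```

```text
time: 27.75
eef_pos: [0.5, 0.1746, 0.0976]
tcp_rot: [-0.394, -0.585, 0.587, 0.397]
contact_force: [-0.7, 0.4, -0.8]
opening: 0.223
t 27.75 p [500.  174.6  97.6] yaw 112.0 tilt 0.32 open 0.223 F [-0.7  0.4 -0.8] q6 -1.81
  ay -0.002 then xyz mm [-0.5 35.6 -1.8]
```

View pics/s5.png

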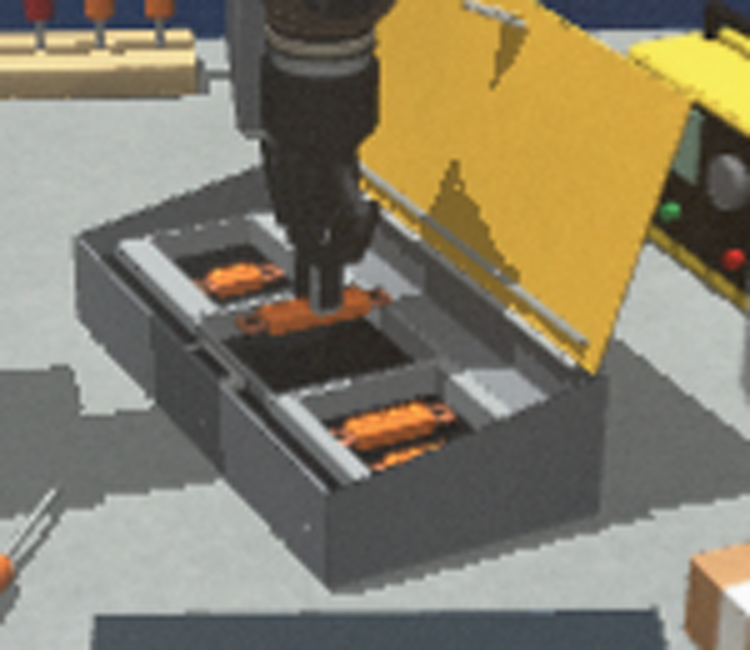

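The short link lies flat in its pocket at (240,280), and the long one is above its pocket, ends at (243,322) and (387,297). Lower and release.

```bash
python3 -m inch '[{"ax":0,"ay":0,"az":0,"x":0,"y":20,"z":0,"hand":1},{"ax":0,"ay":0,"az":0,"x":0,"y":10,"z":0,"hand":1},{"ax":0,"ay":0,"az":0,"x":0,"y":0,"z":0,"hand":1},{"ax":0,"ay":0,"az":0,"x":0,"y":5,"z":0,"hand":1},{"ax":0,"ay":0,"az":0,"x":0,"y":0,"z":0,"hand":1}]'
python3 -m inch '[{"ax":0,"ay":0,"az":0,"x":0,"y":0,"z":0,"hand":1},{"ax":0,"ay":0,"az":0,"x":0,"y":0,"z":0,"hand":0.1},{"ax":0,"ay":0,"az":0,"x":0,"y":0,"z":0,"hand":0.1},{"ax":0,"ay":0,"az":0,"x":0,"y":0,"z":0,"hand":0.1}]'
python3 -m inch '[{"ax":0,"ay":0,"az":0,"x":0,"y":-20,"z":0,"hand":0.1},{"ax":0,"ay":0,"az":0,"x":0,"y":-35,"z":0,"hand":0.1},{"ax":0,"ay":0,"az":0,"x":0,"y":-35,"z":0,"hand":0},{"ax":0,"ay":0,"az":0,"x":0,"y":-35,"z":0,"hand":0},{"ax":0,"ay":0,"az":0,"x":0,"y":-35,"z":0,"hand":0}]'
python3 -m inch '[{"ax":0,"ay":0,"az":0,"x":-38,"y":-10,"z":0,"hand":1},{"ax":0,"ay":0,"az":0,"x":-38,"y":-10,"z":0,"hand":1},{"ax":0,"ay":0,"az":0,"x":-38,"y":-10,"z":0,"hand":1},{"ax":0,"ay":0,"az":0,"x":-38,"y":-10,"z":0,"hand":1},{"ax":0,"ay":0,"az":0,"x":-38,"y":-10,"z":0,"hand":1}]'
python3 -m inch '[{"ax":0,"ay":0,"az":0,"x":-38,"y":-10,"z":0,"hand":1},{"ax":0,"ay":0,"az":0,"x":-38,"y":-10,"z":0,"hand":1},{"ax":0,"ay":0,"az":0,"x":0,"y":0,"z":0,"hand":1},{"ax":0,"ay":0,"az":0,"x":0,"y":0,"z":0,"hand":1}]'
python3 - <<'E'
from h import *
c=cam('top'); save(c,'pics/t2.png',(140,125,300,260),5)
E
python3 go.py .5017 .1748 .3
```

```text
time: 28.22
eef_pos: [0.5021, 0.1752, 0.0651]
tcp_rot: [0.395, 0.587, -0.586, -0.395]
contact_force: [-0.6, 0.4, -1.4]
opening: 0.223
time: 28.55
eef_pos: [0.5024, 0.1752, 0.0655]
tcp_rot: [0.395, 0.587, -0.586, -0.395]
contact_force: [0.7, -0.4, 0.0]
opening: 0.453
time: 28.97
eef_pos: [0.5016, 0.1751, 0.2267]
tcp_rot: [0.395, 0.587, -0.586, -0.395]
contact_force: [0.0, -0.5, -0.7]
opening: 0.499
time: 29.38
eef_pos: [0.5736, -0.0025, 0.2759]
tcp_rot: [0.395, 0.587, -0.586, -0.395]
contact_force: [1.0, 0.6, -0.2]
opening: 0.003
time: 29.72
eef_pos: [0.6024, -0.0733, 0.2956]
tcp_rot: [0.396, 0.586, -0.586, -0.396]
contact_force: [0.1, 0.0, 0.4]
opening: 0.006
t 29.77 p [601.7 -71.8 294.7] yaw 112.0 tilt 0.03 open 0.001 F [-0.8  0.5  0.1] q6 -2.24
  ay 0 then xyz mm [266.1  -5.1   0.4]
```

View pics/t2.png

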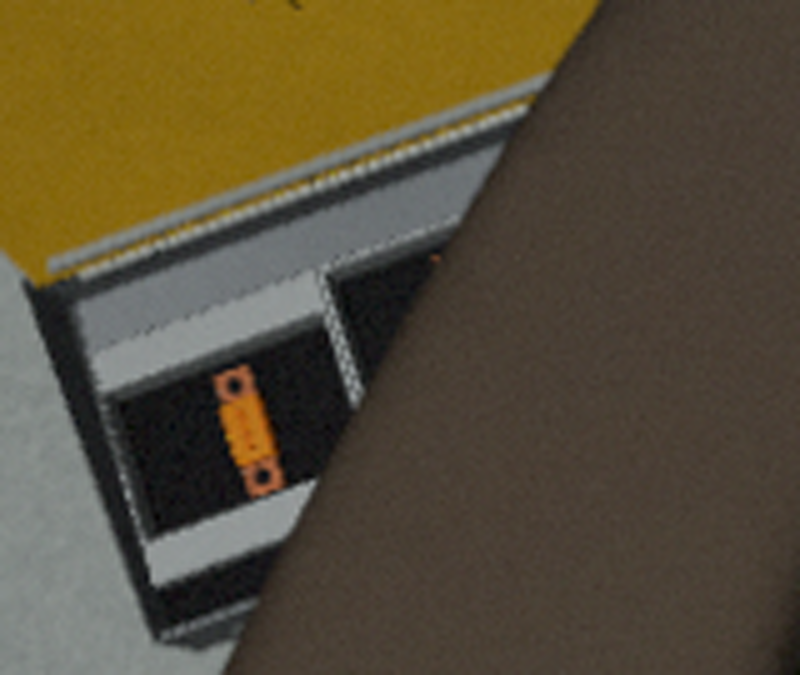

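The short link is flat in its pocket, 433 px down at (248,433), and tilted only slightly. The forearm hides the rest, so I check the other links from the side while going over the open door to its back.

```bash
cat > gl.py <<'E'
import sys
from go import *
p=np.load('loc.npy'); a=list(map(float,sys.argv[1:]))
P=R.from_euler('z',p[2]).as_matrix()@np.array([a[0],a[1],0])/1e3+[p[0],p[1],0]
go(P[0],P[1],a[2]/1e3,112.1)
s=get_state(); r=R.from_euler('z',p[2]).as_matrix(); print('  locker xyz',((np.array(s['eef_pos'])-[p[0],p[1],0])@r*1e3).round(1))
E
python3 -m inch '[{"ax":0,"ay":0,"az":0,"x":0,"y":-30,"z":0,"hand":1},{"ax":0,"ay":0,"az":0,"x":0,"y":-25,"z":0,"hand":1},{"ax":0,"ay":0,"az":0,"x":0,"y":0,"z":0,"hand":1}]'
python3 gl.py 195 0 345
```

```text
time: 30.02
eef_pos: [0.603, -0.0701, 0.3558]
tcp_rot: [0.397, 0.588, -0.586, -0.391]
contact_force: [0.4, -0.5, 1.1]
opening: -0.001
t 30.02 p [603.  -70.1 355.8] yaw 112.2 tilt 0.52 open -0.001 F [ 0.4 -0.5  1.1] q6 -2.24
  ay 0.001 then xyz mm [ 265.2   10.8 -193.2]
  locker xyz [   1.6 -265.   355.8]
```

```bash
python3 -m inch '[{"ax":0,"ay":0,"az":0,"x":0,"y":0,"z":-39,"hand":1},{"ax":0,"ay":0,"az":0,"x":0,"y":0,"z":-39,"hand":1},{"ax":0,"ay":0,"az":0,"x":0,"y":0,"z":-39,"hand":1},{"ax":0,"ay":0,"az":0,"x":0,"y":0,"z":-39,"hand":1},{"ax":0,"ay":0,"az":0,"x":0,"y":0,"z":-39,"hand":1}]'
python3 -m inch '[{"ax":0,"ay":0,"az":0,"x":38,"y":0,"z":0,"hand":1},{"ax":0,"ay":0,"az":0,"x":38,"y":0,"z":0,"hand":1},{"ax":0,"ay":0,"az":0,"x":38,"y":0,"z":0,"hand":1},{"ax":0,"ay":0,"az":0,"x":38,"y":0,"z":0,"hand":1},{"ax":0,"ay":0,"az":0,"x":38,"y":0,"z":0,"hand":1}]'
python3 -m inch '[{"ax":0,"ay":0,"az":0,"x":38,"y":0,"z":0,"hand":1},{"ax":0,"ay":0,"az":0,"x":38,"y":0,"z":0,"hand":1},{"ax":0,"ay":0,"az":0,"x":0,"y":0,"z":0,"hand":1},{"ax":0,"ay":0,"az":0,"x":0,"y":0,"z":0,"hand":1}]'
python3 gl.py 195 0 262
python3 - <<'E'
from h import *
c=cam('side'); save(c,'pics/s6.png',(210,30,400,230),3)
E
```

```text
time: 30.43
eef_pos: [0.7832, 0.0049, 0.3489]
tcp_rot: [-0.394, -0.587, 0.587, 0.395]
contact_force: [0.4, -0.2, -0.1]
opening: 0.001
time: 30.85
eef_pos: [0.7093, 0.1814, 0.3484]
tcp_rot: [-0.394, -0.587, 0.587, 0.395]
contact_force: [-0.1, 0.5, -0.8]
opening: 0.001
time: 31.18
eef_pos: [0.6803, 0.2522, 0.3492]
tcp_rot: [-0.393, -0.587, 0.588, 0.394]
contact_force: [-0.4, -0.6, 0.4]
opening: 0.001
t 31.18 p [680.3 252.2 349.2] yaw 112.4 tilt 0.06 open 0.001 F [-0.4 -0.6  0.4] q6 -1.75
  ay 0.005 then xyz mm [-4.4 87.2 -0.5]
  locker xyz [194.6   4.4 349.2]
```

View pics/s6.png

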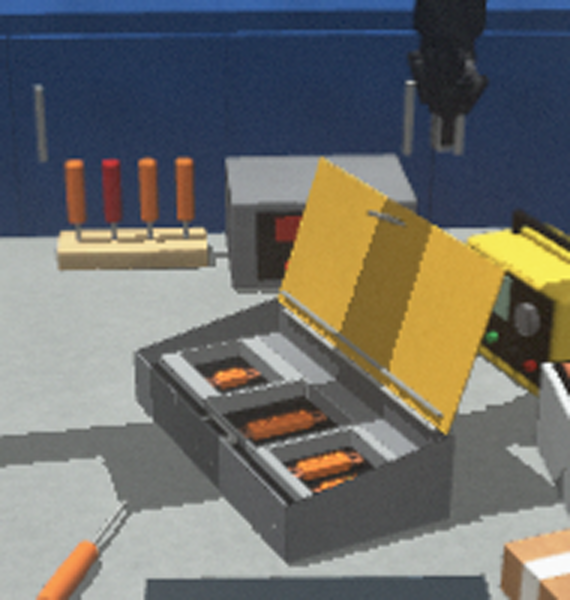

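All four links lie in their pockets: short (233,378), long (285,423), mids (328,463) and (335,485). The mat is clear, and the tool is behind the door. Lower and pull the door forward.

```bash
python3 -m inch '[{"ax":0,"ay":0,"az":0,"x":-4,"y":30,"z":0,"hand":1},{"ax":0,"ay":0,"az":0,"x":0,"y":30,"z":0,"hand":1},{"ax":0,"ay":0,"az":0,"x":0,"y":25,"z":0,"hand":1},{"ax":0,"ay":0,"az":0,"x":0,"y":0,"z":0,"hand":1},{"ax":0,"ay":0,"az":0,"x":0,"y":0,"z":0,"hand":1}]'
python3 gl.py 165 0 262
python3 -m inch '[{"ax":0,"ay":0,"az":0,"x":0,"y":0,"z":15,"hand":1},{"ax":0,"ay":0,"az":0,"x":0,"y":0,"z":15,"hand":1},{"ax":0,"ay":0,"az":0,"x":0,"y":0,"z":10,"hand":1},{"ax":0,"ay":0,"az":0,"x":0,"y":0,"z":10,"hand":1}]'
python3 gl.py 105 0 275
```

```text
time: 31.65
eef_pos: [0.6834, 0.2434, 0.2622]
tcp_rot: [-0.394, -0.585, 0.588, 0.397]
contact_force: [0.9, -0.4, 0.2]
opening: -0.0
t 31.65 p [683.4 243.4 262.2] yaw 112.0 tilt 0.29 open -0.0 F [ 0.9 -0.4  0.2] q6 -1.75
  ay -0.002 then xyz mm [ 4.9  0.3 29.2]
  locker xyz [194.2  -4.9 262.2]
time: 31.98
eef_pos: [0.6408, 0.226, 0.2708]
tcp_rot: [0.399, 0.59, -0.583, -0.392]
contact_force: [4.6, 1.6, 3.0]
opening: -0.001
t 31.98 p [640.8 226.  270.8] yaw 112.0 tilt 0.77 open -0.001 F [4.6 1.6 3. ] q6 -1.77
  ay -0.001 then xyz mm [ 5.  -4.7 43.1]
  locker xyz [148.1  -5.  270.8]
```

```bash
python3 -m inch '[{"ax":0,"ay":0,"az":0,"x":0,"y":0,"z":15,"hand":1},{"ax":0,"ay":0,"az":0,"x":0,"y":0,"z":15,"hand":1},{"ax":0,"ay":0,"az":0,"x":0,"y":0,"z":15,"hand":1},{"ax":0,"ay":0,"az":0,"x":0,"y":0,"z":0,"hand":1}]'
python3 gl.py 62 0 271
python3 -m inch '[{"ax":0,"ay":0,"az":0,"x":0,"y":0,"z":14,"hand":1},{"ax":0,"ay":0,"az":0,"x":0,"y":0,"z":14,"hand":1},{"ax":0,"ay":0,"az":0,"x":0,"y":0,"z":14,"hand":1},{"ax":0,"ay":0,"az":0,"x":0,"y":0,"z":0,"hand":1}]'
python3 gl.py 22 0 255
```

```text
time: 32.32
eef_pos: [0.5974, 0.2085, 0.2705]
tcp_rot: [0.398, 0.589, -0.584, -0.393]
contact_force: [1.9, 0.9, 1.0]
opening: 0.001
t 32.32 p [597.4 208.5 270.5] yaw 112.0 tilt 0.57 open 0.001 F [1.9 0.9 1. ] q6 -1.78
  ay -0.001 then xyz mm [ 4.8 -0.9 39.4]
  locker xyz [101.4  -4.8 270.5]
time: 32.65
eef_pos: [0.5577, 0.1928, 0.267]
tcp_rot: [0.396, 0.587, -0.585, -0.394]
contact_force: [1.6, -0.2, 1.0]
opening: -0.002
t 32.65 p [557.7 192.8 267. ] yaw 112.0 tilt 0.24 open -0.002 F [ 1.6 -0.2  1. ] q6 -1.79
  ay -0.001 then xyz mm [ 4.4 11.8 36.7]
  locker xyz [ 58.7  -4.4 267. ]
```

```bash
python3 -m inch '[{"ax":0,"ay":0,"az":0,"x":1,"y":3,"z":13,"hand":1},{"ax":0,"ay":0,"az":0,"x":1,"y":4,"z":12,"hand":1},{"ax":0,"ay":0,"az":0,"x":0,"y":5,"z":12,"hand":1},{"ax":0,"ay":0,"az":0,"x":0,"y":7,"z":12,"hand":1},{"ax":0,"ay":0,"az":0,"x":0,"y":8,"z":11,"hand":1}]'
python3 gl.py -12 0 230
python3 -m inch '[{"ax":0,"ay":0,"az":0,"x":0,"y":9,"z":11,"hand":1},{"ax":0,"ay":0,"az":0,"x":0,"y":10,"z":10,"hand":1},{"ax":0,"ay":0,"az":0,"x":0,"y":11,"z":9,"hand":1},{"ax":0,"ay":0,"az":0,"x":0,"y":0,"z":0,"hand":1}]'
python3 gl.py -39 0 196
```

```text
time: 33.07
eef_pos: [0.5042, 0.1726, 0.2409]
tcp_rot: [0.398, 0.589, -0.584, -0.392]
contact_force: [6.3, 0.9, 0.8]
opening: -0.001
t 33.07 p [504.2 172.6 240.9] yaw 112.0 tilt 0.6 open -0.001 F [6.3 0.9 0.8] q6 -1.82
  ay -0.001 then xyz mm [ 2.9 10.7 13.7]
  locker xyz [  1.5  -2.9 240.9]
time: 33.4
eef_pos: [0.4739, 0.1608, 0.2085]
tcp_rot: [0.396, 0.587, -0.586, -0.394]
contact_force: [3.2, 0.5, 1.7]
opening: -0.003
t 33.4 p [473.9 160.8 208.5] yaw 112.0 tilt 0.14 open -0.003 F [3.2 0.5 1.7] q6 -1.83
  ay -0.001 then xyz mm [ 2.5 12.4  8. ]
  locker xyz [-31.   -2.4 208.5]
```

```bash
python3 -m inch '[{"ax":0,"ay":0,"az":0,"x":1,"y":12,"z":8,"hand":1},{"ax":0,"ay":0,"az":0,"x":1,"y":12,"z":7,"hand":1},{"ax":0,"ay":0,"az":0,"x":0,"y":13,"z":6,"hand":1},{"ax":0,"ay":0,"az":0,"x":0,"y":13,"z":5,"hand":1},{"ax":0,"ay":0,"az":0,"x":0,"y":0,"z":0,"hand":1}]'
python3 gl.py -60 0 140
python3 -m inch '[{"ax":0,"ay":0,"az":0,"x":0,"y":12,"z":3,"hand":1},{"ax":0,"ay":0,"az":0,"x":0,"y":12,"z":3,"hand":1},{"ax":0,"ay":0,"az":0,"x":0,"y":12,"z":2,"hand":1},{"ax":0,"ay":0,"az":0,"x":0,"y":12,"z":1,"hand":1},{"ax":0,"ay":0,"az":0,"x":0,"y":0,"z":0,"hand":1}]'
python3 gl.py -66 0 85
```

```text
time: 33.82
eef_pos: [0.4491, 0.1529, 0.1581]
tcp_rot: [-0.396, -0.586, 0.587, 0.395]
contact_force: [2.4, -1.9, 3.2]
opening: 0.001
t 33.82 p [449.1 152.9 158.1] yaw 112.1 tilt 0.07 open 0.001 F [ 2.4 -1.9  3.2] q6 -1.84
  ay -0.001 then xyz mm [ 0.5 18.1  3. ]
  locker xyz [-57.   -0.5 158.1]
time: 34.23
eef_pos: [0.4415, 0.1503, 0.1105]
tcp_rot: [0.396, 0.587, -0.586, -0.395]
contact_force: [2.2, 0.3, 4.4]
opening: -0.005
t 34.23 p [441.5 150.3 110.5] yaw 112.0 tilt 0.11 open -0.005 F [2.2 0.3 4.4] q6 -1.85
  ay -0.001 then xyz mm [-0.  25.5  1. ]
  locker xyz [-65.    0.  110.5]
```

```bash
python3 -m inch '[{"ax":0,"ay":0,"az":0,"x":0,"y":10,"z":1,"hand":1},{"ax":0,"ay":0,"az":0,"x":0,"y":10,"z":1,"hand":1},{"ax":0,"ay":0,"az":0,"x":0,"y":8,"z":0,"hand":1},{"ax":0,"ay":0,"az":0,"x":0,"y":4,"z":0,"hand":1},{"ax":0,"ay":0,"az":0,"x":0,"y":0,"z":0,"hand":1}]'
python3 gl.py -67 0 76
python3 -m inch '[{"ax":0,"ay":0,"az":0,"x":0,"y":2,"z":0,"hand":1},{"ax":0,"ay":0,"az":0,"x":0,"y":2,"z":0,"hand":1},{"ax":0,"ay":0,"az":0,"x":0,"y":0,"z":0,"hand":1}]'
python3 gl.py -67 0 76
```

```text
time: 34.65
eef_pos: [0.4437, 0.1508, 0.0864]
tcp_rot: [0.397, 0.589, -0.584, -0.393]
contact_force: [0.8, 2.4, 8.0]
opening: -0.001
t 34.65 p [443.7 150.8  86.4] yaw 112.1 tilt 0.48 open -0.001 F [0.8 2.4 8. ] q6 -1.85
  ay -0.0 then xyz mm [ 0.4 10.3  4.3]
  locker xyz [-62.8  -0.4  86.4]
time: 34.9
eef_pos: [0.4419, 0.1501, 0.0773]
tcp_rot: [0.397, 0.588, -0.584, -0.393]
contact_force: [2.6, 0.7, 7.3]
opening: 0.004
t 34.9 p [441.9 150.1  77.3] yaw 112.0 tilt 0.45 open 0.004 F [2.6 0.7 7.3] q6 -1.85
  ay -0.001 then xyz mm [0.3 1.3 2.3]
  locker xyz [-64.7  -0.3  77.3]
```

```bash
python3 -m inch '[{"ax":0,"ay":0,"az":0,"x":0,"y":2,"z":0,"hand":1},{"ax":0,"ay":0,"az":0,"x":0,"y":2,"z":0,"hand":1},{"ax":0,"ay":0,"az":0,"x":0,"y":0,"z":0,"hand":1},{"ax":0,"ay":0,"az":0,"x":0,"y":0,"z":0,"hand":1}]'
python3 gl.py -67 0 76
```

```text
time: 35.23
eef_pos: [0.4424, 0.1503, 0.0756]
tcp_rot: [0.397, 0.588, -0.585, -0.394]
contact_force: [-3.6, 0.4, 21.5]
opening: -0.002
t 35.23 p [442.4 150.3  75.6] yaw 112.1 tilt 0.38 open -0.002 F [-3.6  0.4 21.5] q6 -1.85
  ay -0.001 then xyz mm [ 0.4 -0.5  2.8]
  locker xyz [-64.2  -0.4  75.6]
```

At the stop (21.5 N). Let go gently and clear away.

```bash
python3 -m inch '[{"ax":0,"ay":0,"az":0,"x":0,"y":-8,"z":0,"hand":1},{"ax":0,"ay":0,"az":0,"x":0,"y":-12,"z":0,"hand":1},{"ax":0,"ay":0,"az":0,"x":0,"y":-25,"z":0,"hand":1},{"ax":0,"ay":0,"az":0,"x":0,"y":-38,"z":0,"hand":1},{"ax":0,"ay":0,"az":0,"x":0,"y":-38,"z":0,"hand":1}]'
python3 -m inch '[{"ax":0,"ay":0,"az":0,"x":0,"y":-38,"z":0,"hand":1},{"ax":0,"ay":0,"az":0,"x":0,"y":-38,"z":0,"hand":1},{"ax":0,"ay":0,"az":0,"x":-20,"y":-38,"z":0,"hand":1},{"ax":0,"ay":0,"az":0,"x":-38,"y":0,"z":0,"hand":1},{"ax":0,"ay":0,"az":0,"x":-38,"y":0,"z":0,"hand":1}]'
python3 -m inch '[{"ax":0,"ay":0,"az":0,"x":-38,"y":0,"z":0,"hand":1},{"ax":0,"ay":0,"az":0,"x":-38,"y":0,"z":0,"hand":1},{"ax":0,"ay":0,"az":0,"x":-38,"y":0,"z":0,"hand":1},{"ax":0,"ay":0,"az":0,"x":0,"y":0,"z":0,"hand":1},{"ax":0,"ay":0,"az":0,"x":0,"y":0,"z":0,"hand":1}]'
python3 - <<'E'
from h import *
c=cam('side'); a=c['img'].copy(); save(c,'pics/s7.png',None,1.2)
E
python3 gl.py 0 0 300
```

```text
time: 35.65
eef_pos: [0.4362, 0.1494, 0.1912]
tcp_rot: [-0.393, -0.585, 0.588, 0.397]
contact_force: [2.2, 0.5, 0.7]
opening: 0.003
time: 36.07
eef_pos: [0.4748, 0.0609, 0.3082]
tcp_rot: [0.395, 0.588, -0.586, -0.393]
contact_force: [0.2, 0.0, -0.8]
opening: 0.003
time: 36.48
eef_pos: [0.5165, -0.046, 0.3034]
tcp_rot: [-0.395, -0.586, 0.586, 0.397]
contact_force: [-0.4, 0.7, -0.9]
opening: -0.004
t 36.53 p [516.2 -44.8 303.4] yaw 112.0 tilt 0.19 open -0.003 F [-0.4 -0.1  0.4] q6 -2.24
  ay -0.002 then xyz mm [208.9   3.8 -69.2]
  locker xyz [ -69.3 -208.9  303.4]
```

View pics/s7.png

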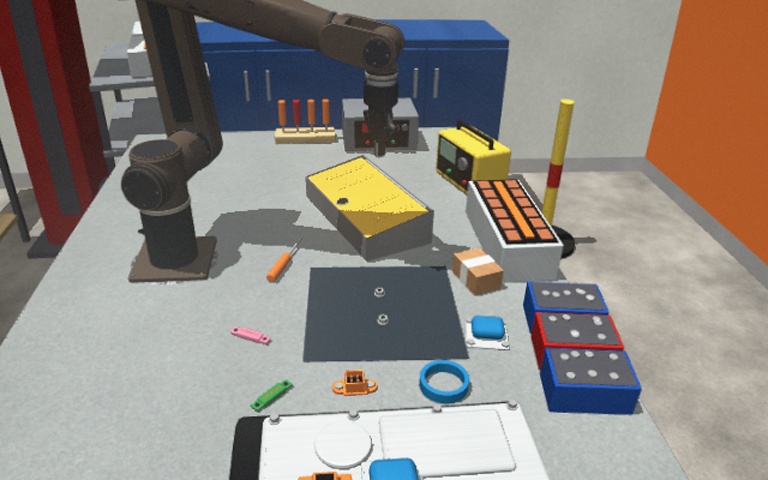

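The door is shut and flush at (370,210), more than a second after letting go. The mat holds only the two nuts, and the other items are where they were.

```bash
python3 -c "
from plant import sign_off; print(sign_off())"
```

```text
the job is handed in; nothing more can be done
None
```

All four links that were there are in their bays, the locker door is shut and caught, and I handed the job in at about 36.5 s of the 210 s allowed.

- **Links:** two 90 mm links went side by side in the mid bay, and one 70 mm and one 110 mm link went singly in theirs. I pressed the pad to open the door first.
- **Door:** I pulled it shut from behind and pressed it to its stop, at about 21 N. It was still flush about a second after I let go.
- **Last checks:** the side camera showed all four links in their pockets before closing. After closing, only the two nuts were left on the mat, the other items looked unmoved, and the robot was clear of everything.
- **Not fully checked:** I checked the long link and the second 90 mm link only in the side view, because the forearm hid them from the top camera. I did not measure the links' final positions to the millimetre.
- **Failed or disagreed:** the first four move commands were refused because I left out some row keys, so nothing moved. No other check failed; the one measured disagreement was the side camera reading links 6 to 9 mm off the top camera in y. I put that down to link thickness and used the top-camera values.

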